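# Run a viscous fan coupling on the test stand

## Robot

A 6-joint arm with a two-finger parallel gripper is mounted at the origin on the work surface. World frame = base frame: x ahead of the robot, y to its left, z up, the work surface at z = 0. Lengths are in mm, angles in rad, forces in N, time in s.
With the tool pointing down it reaches from about 300 to 825 mm from the base axis. Payload 5.4 kg.
Tool frame: the origin (TCP) lies midway between the tips of the shut fingers; the grasp point (between the pads) lies 19 mm behind it; z points along the fingers, y is the line along which they close (so a half turn about z gives the same grasp; the last joint's range is limited). The gripper opens to 92 mm and grips with 3 to 60 N. Pads are 20 mm wide; open, the fingers measure 128 mm over their backs; the gripper's body (75 mm by 189 mm) begins 69 mm behind the grasp point.
Start: joints at [-1.423, 0.158, 1.597, -0, 1.386, -0.21], TCP at [201.349, -538.576, 214.601] pointing down, gripper open.
Joint ranges: [-2.91, 2.91], [-0.94, 2.29], [0.18, 2.7], [-1.29, 4.43], [0.17, 2.64], [-3, 3]. Speed limits (rad/s): [2.57, 2.57, 3.14, 3.14, 3.14, 3.14].

## Interface

Orientations are given as a unit quaternion [w, x, y, z].
In Python, from rig import ctrl, viewer, ticket gives the robot as it stands.
- The arm moves only by the tool jog_arm, never from a script. Its argument "moves" is a list of rows, each an object of numbers: "tx", "ty", "tz": the shift along the world's x, y, z in units of 300 mm (1.0 is 300 mm); "ax", "ay", "az": the turn, a rotation vector about the world's x, y, z in units of 90 degrees (1.0 is 90 degrees); "claw": the opening, from 0 (shut) to 1 (fully open). In form: [{"tx": .., "ty": .., "tz": .., "ax": .., "ay": .., "az": .., "claw": ..}, ...]. A call has exactly 5 rows; each row is the pose to reach, as a shift and turn from the pose commanded when the call began; what a row does not reach only later rows make up. A row lasts 1/12 s, in which the tool goes at most 41.7 mm and 7.16 degrees, less where a joint would pass 70% of its speed; a pose out of reach is approached as far as the arm can. A call with a number of a shift or a turn outside -1 to 1 is refused whole. A call with a gripper value outside its range is refused whole. The fingers move at their own pace and stop on an object; "grip_force" is the grip in N (left out, the last holds). Time passes only in rows, so rows that repeat a pose let the fingers close, or fill a call up. It gives the time, the measured TCP pose, the force, the opening and the grip force at its end, in the units of the state.
- ctrl.get_state(): the state, without advancing time (a new reading comes with each control period).
- viewer.camera(name): name is "scene" or "top" or "wrist"; returns a dict with "frame" (400x640x3 uint8, blue, green, red), "vfov" (degrees; the focal length in pixels is half the picture's height over the tangent of half this angle, whatever the lens; pixels are square), "cx", "cy" (the principal point, pixels), "position" and "orientation" of the camera in the world. Camera axes: x right, y up, looking along -z (the intrinsics and any distortion apply to the point x, -y, -z); pixel columns grow to the right and rows downward; lengths in mm; the calibration is good to about 2 mm. A picture is of the moment at which its call begins. There is no depth.
- ticket.job_done(): hands the job in; it is judged then, once.
The state is a dict: "clock": time; "qpos": joint angles; "qvel": joint speeds; "tau": joint torques, N m; "ee_pos": TCP position; "ee_rot": TCP orientation; "ft_force": force on the tool from outside, world axes, zero at the start; "ft_torque": the same for the moment, N m; "finger_gap": finger opening in mm; "grasp_force": force on a finger pad.
Only numpy, scipy, OpenCV 4.12 (cv2) and the standard library are available. Lean on these libraries where they do the work, as an engineer would, in place of code of your own. Each camera call takes 0.05 s, during which the arm holds its last target. There are 200 camera calls.

## Task

Show the customer that this second-hand fan coupling drives: turn the fan counter-clockwise (seen from above) by its crank until the fan itself, not the crank, runs at 12 turns a minute, and keep it between 10 and 14 turns a minute for at least 6 seconds without a break. Then bring the fan to a stop with its balance clip under the pointer tip, and let go of the crank. Keep the fingers off the fan and its housing, never run the fan faster than 20 turns a minute or backwards, and leave the other goods alone.

Things in the scene. Friction and masses are not known exactly. Their poses are not given: they have to be found in the camera images.
- stand: Fixed test stand: plywood board 360 x 300 mm, 18 mm thick, on the table; a pedestal in its middle carries fan, coupling and crank on one vertical axis. Origin: on that axis, at the table surface. Its x axis points along the board to the pointer post (steel, 18 mm thick, 136 mm tall, 205 mm from the axis). Place and yaw vary
- hub (a point): Fan with six black blades, tip radius 165 mm, 83 to 108 mm above the table, rigid with the finned aluminium coupling housing (radius 60 mm, up to 140 mm) above it and a drag disc below. Origin on the axis, 95 mm above the table. Nominal inertia of all this 0.018 kg m2, total dry friction 0.020 N m; both vary, hidden
- fan (a joint): Turn of fan and coupling housing (one rigid part) relative to the stand, rad, growing counter-clockwise seen from above, no end stops; counts on over whole turns. At 0 and every multiple of 2 pi the balance clip is exactly under the pointer tip. The fan coasts on when the crank stops; once at rest it stays put while the crank stands still or turns slowly
- crank (a joint): Turn of the crank relative to the fan, rad, counter-clockwise positive, no end stops. Stand yaw + joint fan + joint crank = world direction of the crank arm. It drives the fan only through oil: 0.026 N m per rad/s of this joint's speed. Nominally the fan follows with a time constant of 0.7 s and in steady running slips 0.8 rad/s behind the crank (hidden: 0.45 to 1.3)
- knob (a point): Middle of the upright wooden crank grip, a cylinder 28 mm in diameter that spins freely on its pin, so it can be held without turning the gripper. 80 mm from the axis, 193 mm above the table; the grip reaches from 167 to 217 mm. The steel crank arm below is 24 mm wide, its top at 165 mm; over the axis a bolt head, 28 mm in diameter, up to 170 mm
- clip (a point): Top middle of the balance clip, a steel block 32 mm (radial) x 40 mm x 26 mm on the tip of one of the six blades, 155 mm from the axis, 108 mm above the table
- pointer (a point): Tip of the steel pointer, an 8 mm bar that reaches in from its post towards the axis, level, 155 mm from the axis, 132 mm above the table: it hangs over the path of the clip
- headlamp: Loose bystander: round chrome headlamp, 160 mm in diameter, 90 mm tall, standing on the table; origin at its underside
- lens: Loose bystander: amber indicator lens on a white base, 130 x 60 x 38 mm; origin at its underside
- wrench: Loose bystander: steel wrench lying on the table; origin at its underside
- carton: Loose bystander: small cardboard carton 100 x 80 x 70 mm; origin at its underside
- block: Loose aluminium drag block, 40 x 40 x 24 mm, nominally 105 g, under the fan: it rides on the steel disc of the fan in a fork of the stand, 70 mm from the axis, and brakes the fan by its friction. Its weight and friction vary, hidden. It stays where it is; origin at its underside, 42 mm above the table

How it is judged:
By the outcome, as a careful person would: the job done as asked, in the order asked, and still so for the second after the job is handed in, with the robot touching nothing.
It also fails if it takes over 64 s, if anything falls off the work surface, if the arm or the gripper's body presses on something with over 40 N, if the wrist force passes 120 N, or if a joint passes its speed limit or range.

## Working session

There is one attempt and no reset: what is moved stays moved. The work goes in short steps, Python scripts to look and compute and a tool call to move; the robot and the scene stay as the last step left them, time stands still between calls to the robot, and variables do not carry over. Pictures are saved under pics/ and viewed, at most 10 in all, crops included, and the job is handed in when it is done.

Besides the shell and the picture viewer there is one more tool, called after ">>>" as name([rows], argument=value, ...), one row to a line, values as JSON. jog_arm: Moves the arm, as the interface text tells. Shifts and turns lie within -1 to 1; 1 stands for 300 mm of shift or 90 degrees of turn. Its arguments: {"type":"object","properties":{"moves":{"type":"array","items":{"type":"object","properties":{"tx":{"type":"number"},"ty":{"type":"number"},"tz":{"type":"number"},"ax":{"type":"number"},"ay":{"type":"number"},"az":{"type":"number"},"claw":{"type":"number"}}}},"grip_force":{"type":"number"}},"required":["moves"]}

```bash
mkdir -p pics; ls
python3 - <<'E'
from rig import ctrl,viewer
import cv2
print(ctrl.get_state())
for n in("top","scene"):
    c=viewer.camera(n); cv2.imwrite(f"pics/{n}0.png",c["frame"]); print({k:v for k,v in c.items() if k!="frame"})
E
```

```text
pics
{'clock': 0.0, 'qpos': array([-1.42316351e+00,  1.59060168e-01,  1.59822309e+00, -2.12668695e-05,
        1.38620534e+00, -2.10100117e-01]), 'qvel': array([-2.72073036e-03, -8.20440368e-04,  7.16447904e-05, -4.75161389e-04,
        4.27600340e-04, -9.69095652e-04]), 'tau': array([ 2.44993671e-04, -3.85571301e+01, -3.22105908e+01,  7.02103064e-02,
        3.77595169e-02, -1.15193011e-04]), 'ee_pos': array([ 201.21611348, -537.97134406,  213.61726586]), 'ee_rot': array([-9.47832113e-04,  9.84045206e-01,  1.77916087e-01,  1.91578568e-05]), 'ft_force': array([-0.20449887, -0.17072392, -0.88247821]), 'ft_torque': array([-0.03180076,  0.00132357,  0.04393249]), 'grasp_force': 0.0, 'finger_gap': 91.64611202011065}
{'vfov': 43.045772052595304, 'cx': 320.32922594126103, 'cy': 204.81120074259664, 'position': array([ 249.25034571,   -5.74340997, 1558.66512106]), 'orientation': array([ 0.72435638,  0.0796969 , -0.0720484 , -0.68100313])}
{'vfov': 47.380134443792976, 'cx': 321.51672867842916, 'cy': 193.75691636430818, 'position': array([1659.33842451,  527.7805432 , 1102.40694258]), 'orientation': array([0.48422736, 0.23759199, 0.37471592, 0.75409674])}
```

View pics/top0.png

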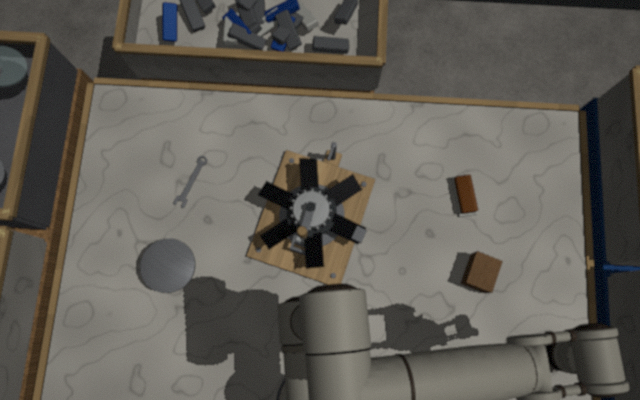

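View pics/scene0.png

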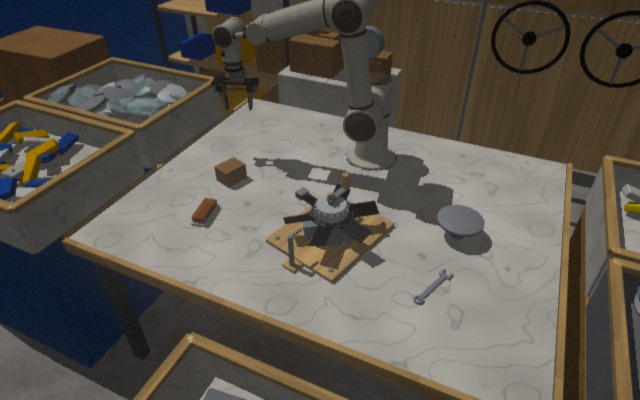

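```bash
cat > h.py <<'E'
import numpy as np,cv2
from scipy.spatial.transform import Rotation as R
def cam(c):
    q=c["orientation"]; return R.from_quat([q[1],q[2],q[3],q[0]]).as_matrix(),np.array(c["position"]),200/np.tan(np.radians(c["vfov"]/2))
def ray(c,u,v):
    M,p,f=cam(c); return p,M@np.array([(u-c["cx"])/f,-(v-c["cy"])/f,-1])
def onz(c,u,v,z):
    p,d=ray(c,u,v); return (p+d*(z-p[2])/d[2])[:2]
def proj(c,P):
    M,p,f=cam(c); x=M.T@(np.array(P,float)-p); return c["cx"]-f*x[0]/x[2],c["cy"]+f*x[1]/x[2]
E
python3 - <<'E'
from rig import viewer
from h import *
import pickle
c=viewer.camera("top"); s=viewer.camera("scene"); pickle.dump((c,s),open("c.pkl","wb"))
a=cv2.resize(c["frame"][135:295,235:395],(600,600),interpolation=cv2.INTER_CUBIC)
b=cv2.resize(s["frame"][160:280,260:400],(700,600),interpolation=cv2.INTER_CUBIC)
cv2.imwrite("pics/a.png",a);cv2.imwrite("pics/b.png",b)
for u,v,z in [(302,232,193),(311,210,150),(358,233,108),(333,150,136),(287,150,18),(374,178,18),(335,286,18),(247,256,18),(320,157,132)]: print(u,v,z,onz(c,u,v,z).round(1))
E
```

```text
302 232 193 [468.2  63.6]
311 210 150 [539.6  44.7]
358 233 108 [488.8 -93.9]
333 150 136 [726.3  -7.5]
287 150 18 [757.  138.7]
374 178 18 [ 681.5 -141.5]
335 286 18 [338.6 -37.9]
247 256 18 [412.2 234.5]
320 157 132 [703.8  29.5]
```

View pics/a.png

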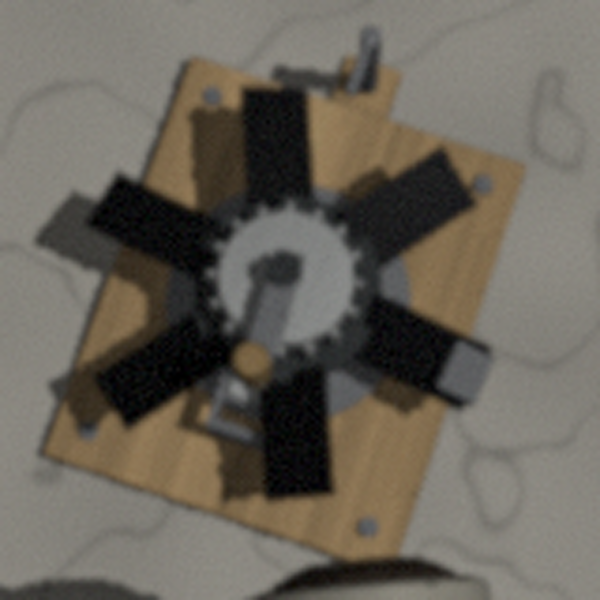

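View pics/b.png

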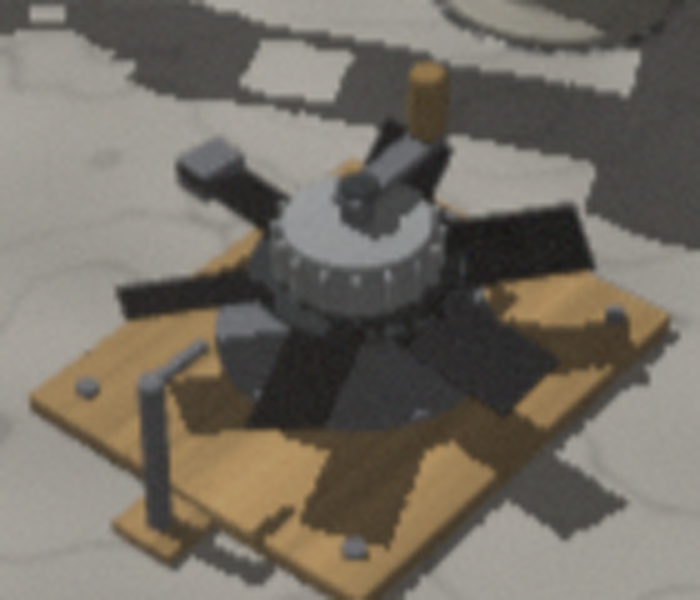

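```bash
cat >> h.py <<'E'
def blade(c,ax,r=130,z=108,n=360):
    t=np.arange(n)*2*np.pi/n
    out=np.zeros(n)
    g=cv2.cvtColor(c["frame"],cv2.COLOR_BGR2GRAY).astype(np.float32)
    P=np.array([proj(c,(ax[0]+r*np.cos(a),ax[1]+r*np.sin(a),z)) for a in t],np.float32)
    return t,cv2.remap(g,P[:,0].copy(),P[:,1].copy(),cv2.INTER_LINEAR).ravel()
E
python3 - <<'E'
from h import *
import pickle
c,s=pickle.load(open("c.pkl","rb"))
A=lambda x,y:(235+x/3.75-.4,135+y/3.75-.4)
B=lambda x,y:(260+x/5-.4,160+y/5-.4)
for n,a,b,z in [("knobtop",A(252,361),B(428,70),217),("bolt",A(281,269),B(358,184),170),("clip",A(465,372),B(211,157),108),("ptr",A(356,92),B(203,346),132)]:
    print(n,onz(c,*a,z).round(1),onz(s,*b,z).round(1))
C=[onz(c,*A(*p),18) for p in[(193,58),(525,165),(43,455)]]
print((C[1]+C[2])/2,np.degrees(np.arctan2(*(C[0]-C[2])[::-1])),np.linalg.norm(C[0]-C[2]),np.linalg.norm(C[0]-C[1]))
ax=(547,46.5)
for n,k in(("top",c),("scene",s)):
    for r in(130,155):
        t,g=blade(k,ax,r); print(n,r,g[::5].astype(int).tolist())
E
```

```text
knobtop [467.3  63.2] [470.1  64.6]
bolt [545.7  48.8] [550.   48.1]
clip [486.6 -95.8] [490.9 -93.8]
ptr [698.9   1.1] [700.5   6.7]
[545.93857512  46.94322112] -15.538483405104133 357.41620155931594 295.2853793596194
top 130 [18, 18, 15, 14, 47, 56, 56, 52, 99, 113, 110, 107, 15, 13, 8, 11, 32, 50, 55, 103, 105, 111, 109, 49, 9, 12, 11, 6, 86, 85, 52, 59, 46, 46, 41, 34, 10, 10, 14, 9, 90, 106, 112, 121, 114, 72, 50, 22, 11, 15, 12, 10, 104, 115, 111, 108, 107, 112, 114, 52, 29, 30, 27, 29, 101, 105, 116, 109, 113, 123, 127, 102]
top 155 [24, 20, 20, 22, 122, 88, 52, 105, 104, 79, 119, 136, 45, 17, 9, 4, 61, 60, 116, 134, 109, 76, 106, 69, 18, 3, 7, 7, 123, 116, 114, 126, 119, 70, 46, 50, 9, 10, 7, 15, 112, 121, 116, 114, 116, 114, 112, 98, 68, 92, 93, 51, 126, 127, 121, 111, 110, 107, 113, 93, 24, 29, 23, 36, 113, 111, 111, 107, 109, 106, 96, 124]
scene 130 [40, 39, 33, 34, 41, 54, 55, 55, 55, 53, 45, 45, 46, 41, 43, 43, 92, 139, 138, 137, 125, 43, 32, 34, 31, 30, 31, 72, 160, 161, 159, 154, 157, 158, 157, 37, 66, 105, 89, 38, 153, 162, 161, 163, 163, 162, 163, 158, 148, 63, 54, 49, 44, 92, 150, 150, 154, 158, 157, 156, 155, 134, 49, 40, 42, 116, 134, 131, 75, 57, 58, 56]
scene 155 [70, 36, 37, 34, 56, 54, 55, 55, 54, 54, 47, 46, 43, 41, 44, 51, 62, 96, 125, 128, 135, 126, 36, 35, 38, 39, 36, 103, 157, 155, 152, 154, 157, 154, 131, 119, 61, 64, 69, 50, 83, 83, 124, 161, 159, 162, 163, 163, 143, 109, 109, 95, 99, 158, 160, 156, 151, 155, 154, 150, 147, 132, 44, 40, 72, 132, 132, 128, 84, 136, 67, 56]
```

>>> jog_arm([
  {"tx": 0.05,"ty": 0.11,"tz": 0.03},
  {"tx": 0.1,"ty": 0.23,"tz": 0.08},
  {"tx": 0.15,"ty": 0.35,"tz": 0.13},
  {"tx": 0.2,"ty": 0.47,"tz": 0.18},
  {"tx": 0.25,"ty": 0.6,"tz": 0.2},
])

```text
schema error: expected keys tx, ty, tz, ax, ay, az, claw
```

>>> jog_arm([
  {"tx": 0.05,"ty": 0.11,"tz": 0.03,"ax": 0,"ay": 0,"az": 0,"claw": 1},
  {"tx": 0.1,"ty": 0.23,"tz": 0.08,"ax": 0,"ay": 0,"az": 0,"claw": 1},
  {"tx": 0.15,"ty": 0.35,"tz": 0.13,"ax": 0,"ay": 0,"az": 0,"claw": 1},
  {"tx": 0.2,"ty": 0.47,"tz": 0.18,"ax": 0,"ay": 0,"az": 0,"claw": 1},
  {"tx": 0.25,"ty": 0.58,"tz": 0.2,"ax": 0,"ay": 0,"az": 0,"claw": 1},
])

```text
clock: 0.62
ee_pos: [277.0, -363.4, 276.5]
ee_rot: [0.001, 0.984, 0.178, 0.0]
ft_force: [0.8, -1.1, 0.5]
finger_gap: 92.0
grasp_force: 0.0
```

>>> jog_arm([
  {"tx": 0.05,"ty": 0.11,"tz": 0,"ax": 0,"ay": 0,"az": 0,"claw": 1},
  {"tx": 0.1,"ty": 0.23,"tz": 0,"ax": 0,"ay": 0,"az": 0,"claw": 1},
  {"tx": 0.15,"ty": 0.35,"tz": 0,"ax": 0,"ay": 0,"az": 0,"claw": 1},
  {"tx": 0.2,"ty": 0.47,"tz": 0,"ax": 0,"ay": 0,"az": 0,"claw": 0.8},
  {"tx": 0.25,"ty": 0.58,"tz": 0,"ax": 0,"ay": 0,"az": 0,"claw": 0.8},
])

```text
clock: 1.03
ee_pos: [351.6, -188.5, 274.6]
ee_rot: [0.0, 0.984, 0.178, 0.0]
ft_force: [-0.3, -0.6, 0.6]
finger_gap: 80.3
grasp_force: 0.0
```

>>> jog_arm([
  {"tx": 0.05,"ty": 0.11,"tz": 0,"ax": 0,"ay": 0,"az": 0,"claw": 0.8},
  {"tx": 0.1,"ty": 0.23,"tz": 0,"ax": 0,"ay": 0,"az": 0,"claw": 0.8},
  {"tx": 0.15,"ty": 0.35,"tz": 0,"ax": 0,"ay": 0,"az": 0,"claw": 0.8},
  {"tx": 0.2,"ty": 0.47,"tz": 0,"ax": 0,"ay": 0,"az": 0,"claw": 0.8},
  {"tx": 0.25,"ty": 0.58,"tz": 0,"ax": 0,"ay": 0,"az": 0,"claw": 0.8},
])

```text
clock: 1.45
ee_pos: [426.6, -14.3, 274.7]
ee_rot: [0.0, 0.984, 0.178, 0.0]
ft_force: [0.2, -0.8, -0.4]
finger_gap: 73.5
grasp_force: 0.0
```

>>> jog_arm([
  {"tx": 0.06,"ty": 0.12,"tz": 0,"ax": 0,"ay": 0,"az": 0,"claw": 0.8},
  {"tx": 0.12,"ty": 0.24,"tz": 0,"ax": 0,"ay": 0,"az": 0,"claw": 0.8},
  {"tx": 0.141,"ty": 0.269,"tz": -0.05,"ax": 0,"ay": 0,"az": 0,"claw": 0.8},
  {"tx": 0.141,"ty": 0.269,"tz": -0.16,"ax": 0,"ay": 0,"az": 0,"claw": 0.8},
  {"tx": 0.141,"ty": 0.269,"tz": -0.27,"ax": 0,"ay": 0,"az": 0,"claw": 0.7},
])

```text
clock: 1.87
ee_pos: [469.9, 65.2, 193.7]
ee_rot: [0.001, 0.984, 0.179, 0.002]
ft_force: [0.1, 0.8, -0.6]
finger_gap: 68.4
grasp_force: 0.0
```

>>> jog_arm([
  {"tx": 0,"ty": 0,"tz": -0.062,"ax": 0,"ay": 0,"az": 0,"claw": 0.5},
  {"tx": 0,"ty": 0,"tz": -0.062,"ax": 0,"ay": 0,"az": 0,"claw": 0.3},
  {"tx": 0,"ty": 0,"tz": -0.062,"ax": 0,"ay": 0,"az": 0,"claw": 0.2},
  {"tx": 0,"ty": 0,"tz": -0.062,"ax": 0,"ay": 0,"az": 0,"claw": 0.2},
  {"tx": 0,"ty": 0,"tz": -0.062,"ax": 0,"ay": 0,"az": 0,"claw": 0.2},
], grip_force=8)

```text
clock: 2.28
ee_pos: [470.1, 63.9, 177.2]
ee_rot: [0.001, 0.984, 0.178, 0.002]
ft_force: [0.1, 0.3, 0.4]
finger_gap: 35.7
grasp_force: 0.0
```

>>> jog_arm([
  {"tx": 0,"ty": 0,"tz": 0,"ax": 0,"ay": 0,"az": 0,"claw": 0.2},
  {"tx": 0,"ty": 0,"tz": 0,"ax": 0,"ay": 0,"az": 0,"claw": 0.2},
  {"tx": 0,"ty": 0,"tz": 0,"ax": 0,"ay": 0,"az": 0,"claw": 0.2},
  {"tx": 0,"ty": 0,"tz": 0,"ax": 0,"ay": 0,"az": 0,"claw": 0.2},
  {"tx": 0,"ty": 0,"tz": 0,"ax": 0,"ay": 0,"az": 0,"claw": 0.2},
])

```text
clock: 2.7
ee_pos: [469.8, 64.0, 176.6]
ee_rot: [0.0, 0.984, 0.178, 0.001]
ft_force: [-0.6, -0.8, 6.1]
finger_gap: 27.3
grasp_force: 8.0
```

Run:
```python
from rig import ctrl,viewer
from h import *
s=viewer.camera("scene"); c=viewer.camera("top")
a=cv2.resize(c["frame"][135:295,235:395],(400,400),interpolation=cv2.INTER_CUBIC)
b=cv2.resize(s["frame"][130:290,260:420],(400,400),interpolation=cv2.INTER_CUBIC)
cv2.imwrite("pics/g.png",np.hstack([a,b]))
print(ctrl.get_state()["qpos"])
```

```text
[-1.20321502e-01 -7.80298477e-02  1.91751911e+00  5.17119549e-05
  1.29903252e+00  1.09271271e+00]
```

View pics/g.png

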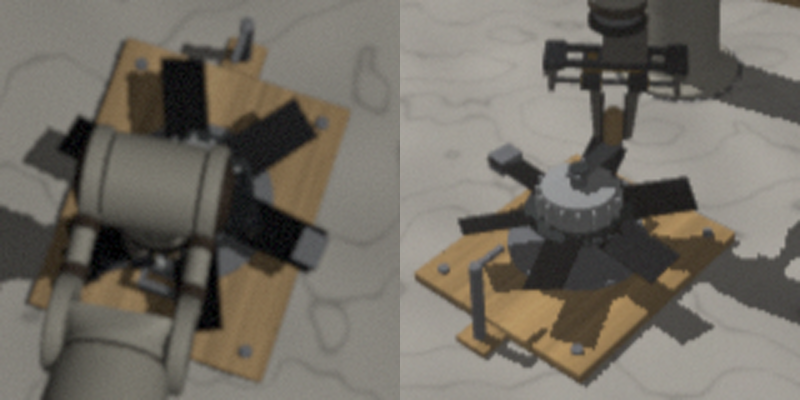

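```bash
cat > m.py <<'E'
import sys,json,pickle
from h import *
AX=(548.,48.);YAW=-15.6;R0=80/300
def fan(c):
    g=cv2.cvtColor(c["frame"],cv2.COLOR_BGR2GRAY).astype(np.float32)
    D=np.arange(360);a=np.radians(D);I=[]
    for r in(105,115,125,135):
        P=np.array([proj(c,(AX[0]+r*np.cos(x),AX[1]+r*np.sin(x),100)) for x in a],np.float32)
        I.append(np.minimum(cv2.remap(g,P[:,0].copy(),P[:,1].copy(),cv2.INTER_LINEAR).ravel(),120))
    I=np.array(I); I=I[:,70:]; best=[]
    for p in np.arange(0,60,.5):
        d=np.abs((D-p+30)%60-30); best.append(I[:,(d>13)[70:]].mean()-I[:,(d<8)[70:]].mean())
    k=int(np.argmax(best)); b=[best[k-1],best[k],best[(k+1)%120]]
    return k*.5,b[1]
def plan(rates):  # rates: crank speed for each row, rad/s; 5 rows per call
    s=json.load(open("s.json")); 
    for i in range(0,len(rates),5):
        rows=[];x0,y0=s["x"],s["y"]
        for w in rates[i:i+5]:
            s["th"]+=w/12
            tx=round((AX[0]+80*np.cos(s["th"])-x0)/300,3);ty=round((AX[1]+80*np.sin(s["th"])-y0)/300,3)
            rows.append((tx,ty))
        s["x"]=x0+300*tx;s["y"]=y0+300*ty
        print(rows)
    print("theta end",np.degrees(s["th"])%360); json.dump(s,open("s.json","w"))
def look():
    from rig import viewer,ctrl
    t=ctrl.get_state(); c=viewer.camera("scene"); f=fan(c)
    cv2.imwrite("pics/l%.2f.png"%t["clock"],c["frame"])
    print("t %.2f blade %.1f (%.0f)"%(t["clock"],*f),"F",np.round(t["ft_force"],1),"ee",np.round(t["ee_pos"],1))
E
echo '{"x":468.65,"y":64.1,"th":2.9405}'>s.json
python3 - <<'E'
from m import *
c,s=pickle.load(open("c.pkl","rb")); print(fan(s),fan(c))
plan([.5,1,1.5,1.9,2.0]+[2]*5)
E
```

```text
(9.0, np.float32(53.34014)) (7.0, np.float32(74.30891))
[(np.float64(0.001), np.float64(-0.011)), (np.float64(-0.001), np.float64(-0.033)), (np.float64(-0.002), np.float64(-0.067)), (np.float64(0.004), np.float64(-0.109)), (np.float64(0.016), np.float64(-0.151))]
[(np.float64(0.02), np.float64(-0.04)), (np.float64(0.046), np.float64(-0.076)), (np.float64(0.077), np.float64(-0.107)), (np.float64(0.114), np.float64(-0.133)), (np.float64(0.154), np.float64(-0.152))]
theta end 249.1697958058095
```

>>> jog_arm([
  {"tx": 0.001,"ty": -0.011,"tz": 0.006,"ax": 0,"ay": 0,"az": 0,"claw": 0.2},
  {"tx": -0.001,"ty": -0.033,"tz": 0.006,"ax": 0,"ay": 0,"az": 0,"claw": 0.2},
  {"tx": -0.002,"ty": -0.067,"tz": 0.006,"ax": 0,"ay": 0,"az": 0,"claw": 0.2},
  {"tx": 0.004,"ty": -0.109,"tz": 0.006,"ax": 0,"ay": 0,"az": 0,"claw": 0.2},
  {"tx": 0.016,"ty": -0.151,"tz": 0.006,"ax": 0,"ay": 0,"az": 0,"claw": 0.2},
])

```text
clock: 3.22
ee_pos: [473.4, 17.9, 176.8]
ee_rot: [-0.0, 0.984, 0.178, 0.0]
ft_force: [3.7, 2.4, -0.7]
finger_gap: 27.3
grasp_force: 8.0
```

>>> jog_arm([
  {"tx": 0.02,"ty": -0.04,"tz": 0,"ax": 0,"ay": 0,"az": 0,"claw": 0.2},
  {"tx": 0.046,"ty": -0.076,"tz": 0,"ax": 0,"ay": 0,"az": 0,"claw": 0.2},
  {"tx": 0.077,"ty": -0.107,"tz": 0,"ax": 0,"ay": 0,"az": 0,"claw": 0.2},
  {"tx": 0.114,"ty": -0.133,"tz": 0,"ax": 0,"ay": 0,"az": 0,"claw": 0.2},
  {"tx": 0.154,"ty": -0.152,"tz": 0,"ax": 0,"ay": 0,"az": 0,"claw": 0.2},
])

```text
clock: 3.63
ee_pos: [520.4, -28.0, 176.8]
ee_rot: [-0.0, 0.984, 0.177, -0.0]
ft_force: [1.2, 4.0, 1.4]
finger_gap: 27.7
grasp_force: 8.0
```

```bash
sed -i 's/rows.append((tx,ty))/rows.append((float(tx),float(ty)))/' m.py; python3 -c "
from m import *
look(); plan([2]*10)"
```

```text
t 3.63 blade 24.0 (67) F [1.2 4.  1.4] ee [520.4 -28.  176.8]
[(0.042, -0.012), (0.086, -0.017), (0.131, -0.015), (0.174, -0.005), (0.215, 0.012)]
[(0.038, 0.023), (0.071, 0.052), (0.099, 0.087), (0.121, 0.125), (0.137, 0.167)]
theta end 344.6627616609469
```

>>> jog_arm([
  {"tx": 0.042,"ty": -0.012,"tz": 0,"ax": 0,"ay": 0,"az": 0,"claw": 0.2},
  {"tx": 0.086,"ty": -0.017,"tz": 0,"ax": 0,"ay": 0,"az": 0,"claw": 0.2},
  {"tx": 0.131,"ty": -0.015,"tz": 0,"ax": 0,"ay": 0,"az": 0,"claw": 0.2},
  {"tx": 0.174,"ty": -0.005,"tz": 0,"ax": 0,"ay": 0,"az": 0,"claw": 0.2},
  {"tx": 0.215,"ty": 0.012,"tz": 0,"ax": 0,"ay": 0,"az": 0,"claw": 0.2},
])

```text
clock: 4.1
ee_pos: [584.6, -24.0, 176.8]
ee_rot: [0.0, 0.984, 0.178, -0.001]
ft_force: [-1.5, 1.5, 1.5]
finger_gap: 27.5
grasp_force: 8.0
```

```bash
python3 -c "
from m import *
look()"
```

```text
t 4.10 blade 39.0 (57) F [-1.5  1.5  1.5] ee [584.6 -24.  176.8]
```

>>> jog_arm([
  {"tx": 0.038,"ty": 0.023,"tz": 0,"ax": 0,"ay": 0,"az": 0,"claw": 0.2},
  {"tx": 0.071,"ty": 0.052,"tz": 0,"ax": 0,"ay": 0,"az": 0,"claw": 0.2},
  {"tx": 0.099,"ty": 0.087,"tz": 0,"ax": 0,"ay": 0,"az": 0,"claw": 0.2},
  {"tx": 0.121,"ty": 0.125,"tz": 0,"ax": 0,"ay": 0,"az": 0,"claw": 0.2},
  {"tx": 0.137,"ty": 0.167,"tz": 0,"ax": 0,"ay": 0,"az": 0,"claw": 0.2},
])

```text
clock: 4.57
ee_pos: [625.4, 26.9, 176.8]
ee_rot: [0.0, 0.984, 0.178, -0.0]
ft_force: [-2.9, 0.3, 1.6]
finger_gap: 28.0
grasp_force: 8.0
```

```bash
python3 -c "
from m import *
look(); plan([2]*10)"
```

```text
t 4.57 blade 55.0 (60) F [-2.9  0.3  1.6] ee [625.4  26.9 176.8]
[(0.008, 0.043), (0.009, 0.088), (0.002, 0.132), (-0.012, 0.174), (-0.032, 0.213)]
[(-0.027, 0.036), (-0.06, 0.066), (-0.096, 0.091), (-0.137, 0.109), (-0.18, 0.12)]
theta end 80.15572751608426
```

>>> jog_arm([
  {"tx": 0.008,"ty": 0.043,"tz": 0,"ax": 0,"ay": 0,"az": 0,"claw": 0.2},
  {"tx": 0.009,"ty": 0.088,"tz": 0,"ax": 0,"ay": 0,"az": 0,"claw": 0.2},
  {"tx": 0.002,"ty": 0.132,"tz": 0,"ax": 0,"ay": 0,"az": 0,"claw": 0.2},
  {"tx": -0.012,"ty": 0.174,"tz": 0,"ax": 0,"ay": 0,"az": 0,"claw": 0.2},
  {"tx": -0.032,"ty": 0.213,"tz": 0,"ax": 0,"ay": 0,"az": 0,"claw": 0.2},
])

```text
clock: 5.03
ee_pos: [614.5, 91.9, 176.7]
ee_rot: [0.0, 0.984, 0.178, -0.001]
ft_force: [-5.4, -3.6, 3.3]
finger_gap: 27.5
grasp_force: 8.0
```

>>> jog_arm([
  {"tx": -0.027,"ty": 0.036,"tz": 0,"ax": 0,"ay": 0,"az": 0,"claw": 0.2},
  {"tx": -0.06,"ty": 0.066,"tz": 0,"ax": 0,"ay": 0,"az": 0,"claw": 0.2},
  {"tx": -0.096,"ty": 0.091,"tz": 0,"ax": 0,"ay": 0,"az": 0,"claw": 0.2},
  {"tx": -0.137,"ty": 0.109,"tz": 0,"ax": 0,"ay": 0,"az": 0,"claw": 0.2},
  {"tx": -0.18,"ty": 0.12,"tz": 0,"ax": 0,"ay": 0,"az": 0,"claw": 0.2},
])

```text
clock: 5.45
ee_pos: [560.6, 126.5, 176.8]
ee_rot: [0.001, 0.984, 0.178, -0.0]
ft_force: [-0.7, -8.6, 2.1]
finger_gap: 27.7
grasp_force: 8.0
```

```bash
python3 -c "
from m import *
look(); plan([2.2]*15)"
```

```text
t 5.45 blade 33.0 (56) F [-0.7 -8.6  2.1] ee [560.6 126.5 176.8]
[(-0.049, 0.004), (-0.097, -0.001), (-0.144, -0.015), (-0.187, -0.037), (-0.226, -0.067)]
[(-0.033, -0.036), (-0.059, -0.077), (-0.076, -0.123), (-0.085, -0.171), (-0.085, -0.22)]
[(0.009, -0.048), (0.026, -0.093), (0.052, -0.135), (0.084, -0.171), (0.123, -0.201)]
theta end 237.71912117706086
```

>>> jog_arm([
  {"tx": -0.049,"ty": 0.004,"tz": 0,"ax": 0,"ay": 0,"az": 0,"claw": 0.2},
  {"tx": -0.097,"ty": -0.001,"tz": 0,"ax": 0,"ay": 0,"az": 0,"claw": 0.2},
  {"tx": -0.144,"ty": -0.015,"tz": 0,"ax": 0,"ay": 0,"az": 0,"claw": 0.2},
  {"tx": -0.187,"ty": -0.037,"tz": 0,"ax": 0,"ay": 0,"az": 0,"claw": 0.2},
  {"tx": -0.226,"ty": -0.067,"tz": 0,"ax": 0,"ay": 0,"az": 0,"claw": 0.2},
])

```text
clock: 5.92
ee_pos: [493.9, 106.3, 176.8]
ee_rot: [0.001, 0.984, 0.178, 0.002]
ft_force: [6.6, -6.0, -1.4]
finger_gap: 27.4
grasp_force: 8.0
```

>>> jog_arm([
  {"tx": -0.033,"ty": -0.036,"tz": 0,"ax": 0,"ay": 0,"az": 0,"claw": 0.2},
  {"tx": -0.059,"ty": -0.077,"tz": 0,"ax": 0,"ay": 0,"az": 0,"claw": 0.2},
  {"tx": -0.076,"ty": -0.123,"tz": 0,"ax": 0,"ay": 0,"az": 0,"claw": 0.2},
  {"tx": -0.085,"ty": -0.171,"tz": 0,"ax": 0,"ay": 0,"az": 0,"claw": 0.2},
  {"tx": -0.085,"ty": -0.22,"tz": 0,"ax": 0,"ay": 0,"az": 0,"claw": 0.2},
])

```text
clock: 6.33
ee_pos: [468.4, 41.2, 176.9]
ee_rot: [-0.0, 0.984, 0.178, 0.002]
ft_force: [4.7, 0.7, -1.3]
finger_gap: 27.9
grasp_force: 8.0
```

```bash
sed -i 's/AX=(548.,48.)/AX=(547.5,47.)/' m.py; python3 -c "
from m import *
look()"
```

```text
t 6.33 blade 17.0 (62) F [ 4.7  0.7 -1.3] ee [468.4  41.2 176.9]
```

>>> jog_arm([
  {"tx": 0.009,"ty": -0.048,"tz": 0,"ax": 0,"ay": 0,"az": 0,"claw": 0.2},
  {"tx": 0.026,"ty": -0.093,"tz": 0,"ax": 0,"ay": 0,"az": 0,"claw": 0.2},
  {"tx": 0.052,"ty": -0.135,"tz": 0,"ax": 0,"ay": 0,"az": 0,"claw": 0.2},
  {"tx": 0.084,"ty": -0.171,"tz": 0,"ax": 0,"ay": 0,"az": 0,"claw": 0.2},
  {"tx": 0.123,"ty": -0.201,"tz": 0,"ax": 0,"ay": 0,"az": 0,"claw": 0.2},
])

```text
clock: 6.8
ee_pos: [505.4, -20.2, 176.8]
ee_rot: [0.0, 0.984, 0.178, -0.0]
ft_force: [-0.6, 0.2, 2.7]
finger_gap: 27.8
grasp_force: 8.0
```

```bash
python3 -c "
from m import *
look(); plan([2.45]*15)"
```

```text
t 6.80 blade 42.0 (63) F [-0.6  0.2  2.7] ee [505.4 -20.2 176.8]
[(0.047, -0.028), (0.1, -0.041), (0.154, -0.044), (0.208, -0.036), (0.259, -0.017)]
[(0.046, 0.029), (0.085, 0.066), (0.116, 0.111), (0.137, 0.161), (0.147, 0.214)]
[(-0.0, 0.055), (-0.012, 0.108), (-0.034, 0.157), (-0.065, 0.202), (-0.105, 0.238)]
theta end 53.18744593587621
```

>>> jog_arm([
  {"tx": 0.047,"ty": -0.028,"tz": 0,"ax": 0,"ay": 0,"az": 0,"claw": 0.2},
  {"tx": 0.1,"ty": -0.041,"tz": 0,"ax": 0,"ay": 0,"az": 0,"claw": 0.2},
  {"tx": 0.154,"ty": -0.044,"tz": 0,"ax": 0,"ay": 0,"az": 0,"claw": 0.2},
  {"tx": 0.208,"ty": -0.036,"tz": 0,"ax": 0,"ay": 0,"az": 0,"claw": 0.2},
  {"tx": 0.259,"ty": -0.017,"tz": 0,"ax": 0,"ay": 0,"az": 0,"claw": 0.2},
])

```text
clock: 7.27
ee_pos: [583.9, -24.4, 176.8]
ee_rot: [-0.0, 0.984, 0.178, 0.0]
ft_force: [-1.0, -0.0, 2.7]
finger_gap: 27.4
grasp_force: 8.0
```

>>> jog_arm([
  {"tx": 0.046,"ty": 0.029,"tz": 0,"ax": 0,"ay": 0,"az": 0,"claw": 0.2},
  {"tx": 0.085,"ty": 0.066,"tz": 0,"ax": 0,"ay": 0,"az": 0,"claw": 0.2},
  {"tx": 0.116,"ty": 0.111,"tz": 0,"ax": 0,"ay": 0,"az": 0,"claw": 0.2},
  {"tx": 0.137,"ty": 0.161,"tz": 0,"ax": 0,"ay": 0,"az": 0,"claw": 0.2},
  {"tx": 0.147,"ty": 0.214,"tz": 0,"ax": 0,"ay": 0,"az": 0,"claw": 0.2},
])

```text
clock: 7.68
ee_pos: [628.1, 40.7, 176.9]
ee_rot: [0.0, 0.984, 0.178, 0.001]
ft_force: [-0.0, -1.1, 1.5]
finger_gap: 27.4
grasp_force: 8.0
```

```bash
python3 -c "
from m import *
look()"
```

```text
t 7.68 blade 35.0 (59) F [-0.  -1.1  1.5] ee [628.1  40.7 176.9]
```

>>> jog_arm([
  {"tx": 0,"ty": 0.055,"tz": 0,"ax": 0,"ay": 0,"az": 0,"claw": 0.2},
  {"tx": -0.012,"ty": 0.108,"tz": 0,"ax": 0,"ay": 0,"az": 0,"claw": 0.2},
  {"tx": -0.034,"ty": 0.157,"tz": 0,"ax": 0,"ay": 0,"az": 0,"claw": 0.2},
  {"tx": -0.065,"ty": 0.202,"tz": 0,"ax": 0,"ay": 0,"az": 0,"claw": 0.2},
  {"tx": -0.105,"ty": 0.238,"tz": 0,"ax": 0,"ay": 0,"az": 0,"claw": 0.2},
])

```text
clock: 8.15
ee_pos: [594.8, 112.5, 176.8]
ee_rot: [-0.0, 0.984, 0.178, 0.0]
ft_force: [-0.1, -1.1, 2.3]
finger_gap: 27.6
grasp_force: 8.0
```

```bash
python3 -c "
from m import *
look(); plan([2.45]*15)"
```

```text
t 8.15 blade 6.0 (60) F [-0.1 -1.1  2.3] ee [594.8 112.5 176.8]
[(-0.047, 0.028), (-0.098, 0.046), (-0.152, 0.054), (-0.206, 0.05), (-0.259, 0.035)]
[(-0.048, -0.025), (-0.09, -0.06), (-0.124, -0.102), (-0.149, -0.15), (-0.164, -0.202)]
[(-0.004, -0.055), (0.004, -0.109), (0.022, -0.16), (0.05, -0.206), (0.087, -0.246)]
theta end 228.65577069469123
```

>>> jog_arm([
  {"tx": -0.047,"ty": 0.028,"tz": 0,"ax": 0,"ay": 0,"az": 0,"claw": 0.2},
  {"tx": -0.098,"ty": 0.046,"tz": 0,"ax": 0,"ay": 0,"az": 0,"claw": 0.2},
  {"tx": -0.152,"ty": 0.054,"tz": 0,"ax": 0,"ay": 0,"az": 0,"claw": 0.2},
  {"tx": -0.206,"ty": 0.05,"tz": 0,"ax": 0,"ay": 0,"az": 0,"claw": 0.2},
  {"tx": -0.259,"ty": 0.035,"tz": 0,"ax": 0,"ay": 0,"az": 0,"claw": 0.2},
])

```text
clock: 8.62
ee_pos: [516.8, 121.1, 176.8]
ee_rot: [0.001, 0.984, 0.178, 0.0]
ft_force: [2.8, -5.5, 1.2]
finger_gap: 27.6
grasp_force: 8.0
```

>>> jog_arm([
  {"tx": -0.048,"ty": -0.025,"tz": 0,"ax": 0,"ay": 0,"az": 0,"claw": 0.2},
  {"tx": -0.09,"ty": -0.06,"tz": 0,"ax": 0,"ay": 0,"az": 0,"claw": 0.2},
  {"tx": -0.124,"ty": -0.102,"tz": 0,"ax": 0,"ay": 0,"az": 0,"claw": 0.2},
  {"tx": -0.149,"ty": -0.15,"tz": 0,"ax": 0,"ay": 0,"az": 0,"claw": 0.2},
  {"tx": -0.164,"ty": -0.202,"tz": 0,"ax": 0,"ay": 0,"az": 0,"claw": 0.2},
])

```text
clock: 9.03
ee_pos: [468.9, 60.0, 176.9]
ee_rot: [0.001, 0.984, 0.178, 0.002]
ft_force: [9.7, -1.8, -3.5]
finger_gap: 27.9
grasp_force: 8.0
```

```bash
python3 -c "
from m import *
look()"
```

```text
t 9.03 blade 7.0 (60) F [ 9.7 -1.8 -3.5] ee [468.9  60.  176.9]
```

>>> jog_arm([
  {"tx": -0.004,"ty": -0.055,"tz": 0,"ax": 0,"ay": 0,"az": 0,"claw": 0.2},
  {"tx": 0.004,"ty": -0.109,"tz": 0,"ax": 0,"ay": 0,"az": 0,"claw": 0.2},
  {"tx": 0.022,"ty": -0.16,"tz": 0,"ax": 0,"ay": 0,"az": 0,"claw": 0.2},
  {"tx": 0.05,"ty": -0.206,"tz": 0,"ax": 0,"ay": 0,"az": 0,"claw": 0.2},
  {"tx": 0.087,"ty": -0.246,"tz": 0,"ax": 0,"ay": 0,"az": 0,"claw": 0.2},
])

```text
clock: 9.5
ee_pos: [494.9, -13.1, 176.8]
ee_rot: [-0.001, 0.984, 0.178, 0.001]
ft_force: [4.7, 5.6, 0.9]
finger_gap: 27.5
grasp_force: 8.0
```

```bash
python3 -c "
from m import *
look(); plan([2.45]*15)"
```

```text
t 9.50 blade 39.0 (64) F [4.7 5.6 0.9] ee [494.9 -13.1 176.8]
[(0.044, -0.032), (0.094, -0.054), (0.147, -0.065), (0.201, -0.065), (0.254, -0.055)]
[(0.05, 0.021), (0.095, 0.052), (0.133, 0.092), (0.161, 0.138), (0.18, 0.189)]
[(0.008, 0.054), (0.005, 0.108), (-0.009, 0.16), (-0.033, 0.209), (-0.067, 0.252)]
theta end 44.124095453505106
```

>>> jog_arm([
  {"tx": 0.044,"ty": -0.032,"tz": 0,"ax": 0,"ay": 0,"az": 0,"claw": 0.2},
  {"tx": 0.094,"ty": -0.054,"tz": 0,"ax": 0,"ay": 0,"az": 0,"claw": 0.2},
  {"tx": 0.147,"ty": -0.065,"tz": 0,"ax": 0,"ay": 0,"az": 0,"claw": 0.2},
  {"tx": 0.201,"ty": -0.065,"tz": 0,"ax": 0,"ay": 0,"az": 0,"claw": 0.2},
  {"tx": 0.254,"ty": -0.055,"tz": 0,"ax": 0,"ay": 0,"az": 0,"claw": 0.2},
])

```text
clock: 9.97
ee_pos: [571.1, -29.6, 176.8]
ee_rot: [-0.001, 0.984, 0.178, -0.001]
ft_force: [-1.5, 3.8, 3.9]
finger_gap: 27.6
grasp_force: 8.0
```

>>> jog_arm([
  {"tx": 0.05,"ty": 0.021,"tz": 0,"ax": 0,"ay": 0,"az": 0,"claw": 0.2},
  {"tx": 0.095,"ty": 0.052,"tz": 0,"ax": 0,"ay": 0,"az": 0,"claw": 0.2},
  {"tx": 0.133,"ty": 0.092,"tz": 0,"ax": 0,"ay": 0,"az": 0,"claw": 0.2},
  {"tx": 0.161,"ty": 0.138,"tz": 0,"ax": 0,"ay": 0,"az": 0,"claw": 0.2},
  {"tx": 0.18,"ty": 0.189,"tz": 0,"ax": 0,"ay": 0,"az": 0,"claw": 0.2},
])

```text
clock: 10.38
ee_pos: [625.3, 27.2, 176.9]
ee_rot: [0.0, 0.984, 0.178, -0.0]
ft_force: [-1.7, -0.4, 3.4]
finger_gap: 27.5
grasp_force: 8.0
```

>>> jog_arm([
  {"tx": 0.008,"ty": 0.054,"tz": 0,"ax": 0,"ay": 0,"az": 0,"claw": 0.2},
  {"tx": 0.005,"ty": 0.108,"tz": 0,"ax": 0,"ay": 0,"az": 0,"claw": 0.2},
  {"tx": -0.009,"ty": 0.16,"tz": 0,"ax": 0,"ay": 0,"az": 0,"claw": 0.2},
  {"tx": -0.033,"ty": 0.209,"tz": 0,"ax": 0,"ay": 0,"az": 0,"claw": 0.2},
  {"tx": -0.067,"ty": 0.252,"tz": 0,"ax": 0,"ay": 0,"az": 0,"claw": 0.2},
])

```text
clock: 10.8
ee_pos: [604.2, 103.9, 176.9]
ee_rot: [0.0, 0.984, 0.178, 0.0]
ft_force: [-1.4, -1.1, 2.5]
finger_gap: 27.8
grasp_force: 8.0
```

```bash
python3 -c "
from m import *
look(); plan([2.5]*20)"
```

```text
t 10.80 blade 12.0 (59) F [-1.4 -1.1  2.5] ee [604.2 103.9 176.9]
[(-0.042, 0.035), (-0.091, 0.061), (-0.145, 0.077), (-0.2, 0.081), (-0.255, 0.073)]
[(-0.052, -0.019), (-0.099, -0.048), (-0.139, -0.086), (-0.171, -0.132), (-0.192, -0.183)]
[(-0.01, -0.055), (-0.009, -0.11), (0.004, -0.164), (0.028, -0.214), (0.061, -0.258)]
[(0.042, -0.037), (0.091, -0.064), (0.144, -0.08), (0.199, -0.085), (0.254, -0.078)]
theta end 282.85651009134676
```

>>> jog_arm([
  {"tx": -0.042,"ty": 0.035,"tz": 0,"ax": 0,"ay": 0,"az": 0,"claw": 0.2},
  {"tx": -0.091,"ty": 0.061,"tz": 0,"ax": 0,"ay": 0,"az": 0,"claw": 0.2},
  {"tx": -0.145,"ty": 0.077,"tz": 0,"ax": 0,"ay": 0,"az": 0,"claw": 0.2},
  {"tx": -0.2,"ty": 0.081,"tz": 0,"ax": 0,"ay": 0,"az": 0,"claw": 0.2},
  {"tx": -0.255,"ty": 0.073,"tz": 0,"ax": 0,"ay": 0,"az": 0,"claw": 0.2},
])

```text
clock: 11.27
ee_pos: [527.1, 124.6, 176.8]
ee_rot: [0.001, 0.984, 0.178, -0.0]
ft_force: [2.0, -5.2, 2.7]
finger_gap: 27.2
grasp_force: 8.0
```

>>> jog_arm([
  {"tx": -0.052,"ty": -0.019,"tz": 0,"ax": 0,"ay": 0,"az": 0,"claw": 0.2},
  {"tx": -0.099,"ty": -0.048,"tz": 0,"ax": 0,"ay": 0,"az": 0,"claw": 0.2},
  {"tx": -0.139,"ty": -0.086,"tz": 0,"ax": 0,"ay": 0,"az": 0,"claw": 0.2},
  {"tx": -0.171,"ty": -0.132,"tz": 0,"ax": 0,"ay": 0,"az": 0,"claw": 0.2},
  {"tx": -0.192,"ty": -0.183,"tz": 0,"ax": 0,"ay": 0,"az": 0,"claw": 0.2},
])

```text
clock: 11.68
ee_pos: [470.5, 69.0, 176.9]
ee_rot: [0.001, 0.984, 0.178, 0.001]
ft_force: [8.3, -2.0, -2.2]
finger_gap: 27.6
grasp_force: 8.0
```

>>> jog_arm([
  {"tx": -0.01,"ty": -0.055,"tz": 0,"ax": 0,"ay": 0,"az": 0,"claw": 0.2},
  {"tx": -0.009,"ty": -0.11,"tz": 0,"ax": 0,"ay": 0,"az": 0,"claw": 0.2},
  {"tx": 0.004,"ty": -0.164,"tz": 0,"ax": 0,"ay": 0,"az": 0,"claw": 0.2},
  {"tx": 0.028,"ty": -0.214,"tz": 0,"ax": 0,"ay": 0,"az": 0,"claw": 0.2},
  {"tx": 0.061,"ty": -0.258,"tz": 0,"ax": 0,"ay": 0,"az": 0,"claw": 0.2},
])

```text
clock: 12.1
ee_pos: [489.0, -7.8, 176.8]
ee_rot: [-0.001, 0.984, 0.178, 0.001]
ft_force: [5.1, 5.2, 2.3]
finger_gap: 27.6
grasp_force: 8.0
```

>>> jog_arm([
  {"tx": 0.042,"ty": -0.037,"tz": 0,"ax": 0,"ay": 0,"az": 0,"claw": 0.2},
  {"tx": 0.091,"ty": -0.064,"tz": 0,"ax": 0,"ay": 0,"az": 0,"claw": 0.2},
  {"tx": 0.144,"ty": -0.08,"tz": 0,"ax": 0,"ay": 0,"az": 0,"claw": 0.2},
  {"tx": 0.199,"ty": -0.085,"tz": 0,"ax": 0,"ay": 0,"az": 0,"claw": 0.2},
  {"tx": 0.254,"ty": -0.078,"tz": 0,"ax": 0,"ay": 0,"az": 0,"claw": 0.2},
])

```text
clock: 12.52
ee_pos: [565.2, -31.1, 176.8]
ee_rot: [-0.0, 0.984, 0.177, -0.0]
ft_force: [-1.0, 3.7, 4.8]
finger_gap: 27.5
grasp_force: 8.0
```

```bash
python3 -c "
from m import *
look(); plan([2.45]*20)"
```

```text
t 12.52 blade 25.0 (63) F [-1.   3.7  4.8] ee [565.2 -31.1 176.8]
[(0.052, 0.017), (0.099, 0.045), (0.139, 0.081), (0.171, 0.125), (0.193, 0.175)]
[(0.013, 0.053), (0.014, 0.107), (0.004, 0.16), (-0.017, 0.211), (-0.047, 0.256)]
[(-0.039, 0.038), (-0.085, 0.067), (-0.136, 0.086), (-0.189, 0.095), (-0.244, 0.093)]
[(-0.052, -0.013), (-0.101, -0.037), (-0.144, -0.07), (-0.18, -0.111), (-0.206, -0.159)]
theta end 156.81427643643178
```

>>> jog_arm([
  {"tx": 0.052,"ty": 0.017,"tz": 0,"ax": 0,"ay": 0,"az": 0,"claw": 0.2},
  {"tx": 0.099,"ty": 0.045,"tz": 0,"ax": 0,"ay": 0,"az": 0,"claw": 0.2},
  {"tx": 0.139,"ty": 0.081,"tz": 0,"ax": 0,"ay": 0,"az": 0,"claw": 0.2},
  {"tx": 0.171,"ty": 0.125,"tz": 0,"ax": 0,"ay": 0,"az": 0,"claw": 0.2},
  {"tx": 0.193,"ty": 0.175,"tz": 0,"ax": 0,"ay": 0,"az": 0,"claw": 0.2},
])

```text
clock: 12.98
ee_pos: [623.3, 21.2, 176.9]
ee_rot: [0.001, 0.984, 0.178, 0.0]
ft_force: [0.5, -0.9, 1.1]
finger_gap: 27.6
grasp_force: 8.0
```

>>> jog_arm([
  {"tx": 0.013,"ty": 0.053,"tz": 0,"ax": 0,"ay": 0,"az": 0,"claw": 0.2},
  {"tx": 0.014,"ty": 0.107,"tz": 0,"ax": 0,"ay": 0,"az": 0,"claw": 0.2},
  {"tx": 0.004,"ty": 0.16,"tz": 0,"ax": 0,"ay": 0,"az": 0,"claw": 0.2},
  {"tx": -0.017,"ty": 0.211,"tz": 0,"ax": 0,"ay": 0,"az": 0,"claw": 0.2},
  {"tx": -0.047,"ty": 0.256,"tz": 0,"ax": 0,"ay": 0,"az": 0,"claw": 0.2},
])

```text
clock: 13.4
ee_pos: [608.3, 99.3, 176.9]
ee_rot: [0.0, 0.984, 0.178, 0.0]
ft_force: [-1.0, -0.6, 2.6]
finger_gap: 27.5
grasp_force: 8.0
```

```bash
python3 -c "
from m import *
look()"
```

```text
t 13.40 blade 32.0 (60) F [-1.  -0.6  2.6] ee [608.3  99.3 176.9]
```

>>> jog_arm([
  {"tx": -0.039,"ty": 0.038,"tz": 0,"ax": 0,"ay": 0,"az": 0,"claw": 0.2},
  {"tx": -0.085,"ty": 0.067,"tz": 0,"ax": 0,"ay": 0,"az": 0,"claw": 0.2},
  {"tx": -0.136,"ty": 0.086,"tz": 0,"ax": 0,"ay": 0,"az": 0,"claw": 0.2},
  {"tx": -0.189,"ty": 0.095,"tz": 0,"ax": 0,"ay": 0,"az": 0,"claw": 0.2},
  {"tx": -0.244,"ty": 0.093,"tz": 0,"ax": 0,"ay": 0,"az": 0,"claw": 0.2},
])

```text
clock: 13.87
ee_pos: [534.4, 126.1, 176.8]
ee_rot: [0.001, 0.984, 0.178, -0.0]
ft_force: [1.2, -4.9, 2.3]
finger_gap: 27.7
grasp_force: 8.0
```

>>> jog_arm([
  {"tx": -0.052,"ty": -0.013,"tz": 0,"ax": 0,"ay": 0,"az": 0,"claw": 0.2},
  {"tx": -0.101,"ty": -0.037,"tz": 0,"ax": 0,"ay": 0,"az": 0,"claw": 0.2},
  {"tx": -0.144,"ty": -0.07,"tz": 0,"ax": 0,"ay": 0,"az": 0,"claw": 0.2},
  {"tx": -0.18,"ty": -0.111,"tz": 0,"ax": 0,"ay": 0,"az": 0,"claw": 0.2},
  {"tx": -0.206,"ty": -0.159,"tz": 0,"ax": 0,"ay": 0,"az": 0,"claw": 0.2},
])

```text
clock: 14.28
ee_pos: [473.4, 77.6, 176.9]
ee_rot: [0.001, 0.984, 0.178, 0.001]
ft_force: [7.0, -2.5, 0.5]
finger_gap: 27.6
grasp_force: 8.0
```

```bash
python3 -c "
from m import *
look(); plan([2.42]*20)"
```

```text
t 14.28 blade 38.0 (59) F [ 7.  -2.5  0.5] ee [473.4  77.6 176.9]
[(-0.016, -0.051), (-0.022, -0.105), (-0.017, -0.158), (-0.001, -0.209), (0.025, -0.256)]
[(0.035, -0.041), (0.077, -0.074), (0.125, -0.098), (0.177, -0.112), (0.231, -0.115)]
[(0.053, 0.007), (0.104, 0.025), (0.149, 0.053), (0.189, 0.09), (0.22, 0.133)]
[(0.022, 0.049), (0.034, 0.102), (0.035, 0.155), (0.025, 0.208), (0.004, 0.258)]
theta end 27.907253805865366
```

>>> jog_arm([
  {"tx": -0.016,"ty": -0.051,"tz": 0,"ax": 0,"ay": 0,"az": 0,"claw": 0.2},
  {"tx": -0.022,"ty": -0.105,"tz": 0,"ax": 0,"ay": 0,"az": 0,"claw": 0.2},
  {"tx": -0.017,"ty": -0.158,"tz": 0,"ax": 0,"ay": 0,"az": 0,"claw": 0.2},
  {"tx": -0.001,"ty": -0.209,"tz": 0,"ax": 0,"ay": 0,"az": 0,"claw": 0.2},
  {"tx": 0.025,"ty": -0.256,"tz": 0,"ax": 0,"ay": 0,"az": 0,"claw": 0.2},
])

```text
clock: 14.75
ee_pos: [481.5, 1.4, 176.8]
ee_rot: [-0.0, 0.984, 0.178, 0.001]
ft_force: [6.5, 4.2, 0.2]
finger_gap: 27.5
grasp_force: 8.0
```

>>> jog_arm([
  {"tx": 0.035,"ty": -0.041,"tz": 0,"ax": 0,"ay": 0,"az": 0,"claw": 0.2},
  {"tx": 0.077,"ty": -0.074,"tz": 0,"ax": 0,"ay": 0,"az": 0,"claw": 0.2},
  {"tx": 0.125,"ty": -0.098,"tz": 0,"ax": 0,"ay": 0,"az": 0,"claw": 0.2},
  {"tx": 0.177,"ty": -0.112,"tz": 0,"ax": 0,"ay": 0,"az": 0,"claw": 0.2},
  {"tx": 0.231,"ty": -0.115,"tz": 0,"ax": 0,"ay": 0,"az": 0,"claw": 0.2},
])

```text
clock: 15.17
ee_pos: [550.5, -33.0, 176.8]
ee_rot: [-0.0, 0.984, 0.177, -0.0]
ft_force: [-1.6, 3.4, 3.9]
finger_gap: 27.4
grasp_force: 8.0
```

>>> jog_arm([
  {"tx": 0.053,"ty": 0.007,"tz": 0,"ax": 0,"ay": 0,"az": 0,"claw": 0.2},
  {"tx": 0.104,"ty": 0.025,"tz": 0,"ax": 0,"ay": 0,"az": 0,"claw": 0.2},
  {"tx": 0.149,"ty": 0.053,"tz": 0,"ax": 0,"ay": 0,"az": 0,"claw": 0.2},
  {"tx": 0.189,"ty": 0.09,"tz": 0,"ax": 0,"ay": 0,"az": 0,"claw": 0.2},
  {"tx": 0.22,"ty": 0.133,"tz": 0,"ax": 0,"ay": 0,"az": 0,"claw": 0.2},
])

```text
clock: 15.58
ee_pos: [616.8, 6.9, 176.9]
ee_rot: [0.0, 0.984, 0.178, -0.0]
ft_force: [-1.2, -0.3, 3.3]
finger_gap: 27.6
grasp_force: 8.0
```

>>> jog_arm([
  {"tx": 0.022,"ty": 0.049,"tz": 0,"ax": 0,"ay": 0,"az": 0,"claw": 0.2},
  {"tx": 0.034,"ty": 0.102,"tz": 0,"ax": 0,"ay": 0,"az": 0,"claw": 0.2},
  {"tx": 0.035,"ty": 0.155,"tz": 0,"ax": 0,"ay": 0,"az": 0,"claw": 0.2},
  {"tx": 0.025,"ty": 0.208,"tz": 0,"ax": 0,"ay": 0,"az": 0,"claw": 0.2},
  {"tx": 0.004,"ty": 0.258,"tz": 0,"ax": 0,"ay": 0,"az": 0,"claw": 0.2},
])

```text
clock: 16.0
ee_pos: [617.9, 85.2, 176.9]
ee_rot: [0.0, 0.984, 0.178, 0.0]
ft_force: [0.6, -1.0, 2.2]
finger_gap: 27.8
grasp_force: 8.0
```

```bash
python3 -c "
from m import *
look(); plan([2.3,2.2,2.1,2,1.9]+[1.85]*10)
import glob
f=sorted(glob.glob('pics/l1*.png'))[-1]; cv2.imwrite('pics/v.png',cv2.resize(cv2.imread(f)[130:290,260:420],(500,500),interpolation=cv2.INTER_CUBIC))"
```

```text
t 16.00 blade 45.0 (56) F [ 0.6 -1.   2.2] ee [617.9  85.2 176.9]
[(-0.028, 0.042), (-0.062, 0.077), (-0.1, 0.105), (-0.139, 0.124), (-0.18, 0.136)]
[(-0.041, 0.005), (-0.082, 0.004), (-0.122, -0.003), (-0.161, -0.016), (-0.197, -0.035)]
[(-0.033, -0.025), (-0.062, -0.054), (-0.086, -0.087), (-0.105, -0.124), (-0.117, -0.163)]
theta end 166.3720542958149
```

View pics/v.png

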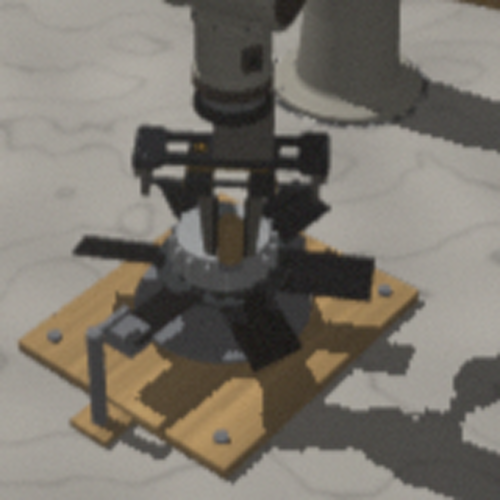

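>>> jog_arm([
  {"tx": -0.028,"ty": 0.042,"tz": 0,"ax": 0,"ay": 0,"az": 0,"claw": 0.2},
  {"tx": -0.062,"ty": 0.077,"tz": 0,"ax": 0,"ay": 0,"az": 0,"claw": 0.2},
  {"tx": -0.1,"ty": 0.105,"tz": 0,"ax": 0,"ay": 0,"az": 0,"claw": 0.2},
  {"tx": -0.139,"ty": 0.124,"tz": 0,"ax": 0,"ay": 0,"az": 0,"claw": 0.2},
  {"tx": -0.18,"ty": 0.136,"tz": 0,"ax": 0,"ay": 0,"az": 0,"claw": 0.2},
])

```text
clock: 16.47
ee_pos: [562.6, 125.7, 176.8]
ee_rot: [0.0, 0.984, 0.178, -0.0]
ft_force: [-0.4, -1.1, 4.6]
finger_gap: 27.6
grasp_force: 8.0
```

>>> jog_arm([
  {"tx": -0.041,"ty": 0.005,"tz": 0,"ax": 0,"ay": 0,"az": 0,"claw": 0.2},
  {"tx": -0.082,"ty": 0.004,"tz": 0,"ax": 0,"ay": 0,"az": 0,"claw": 0.2},
  {"tx": -0.122,"ty": -0.003,"tz": 0,"ax": 0,"ay": 0,"az": 0,"claw": 0.2},
  {"tx": -0.161,"ty": -0.016,"tz": 0,"ax": 0,"ay": 0,"az": 0,"claw": 0.2},
  {"tx": -0.197,"ty": -0.035,"tz": 0,"ax": 0,"ay": 0,"az": 0,"claw": 0.2},
])

```text
clock: 16.88
ee_pos: [503.7, 114.1, 176.8]
ee_rot: [0.001, 0.984, 0.178, -0.0]
ft_force: [2.4, -3.4, 2.6]
finger_gap: 27.8
grasp_force: 8.0
```

>>> jog_arm([
  {"tx": -0.033,"ty": -0.025,"tz": 0,"ax": 0,"ay": 0,"az": 0,"claw": 0.2},
  {"tx": -0.062,"ty": -0.054,"tz": 0,"ax": 0,"ay": 0,"az": 0,"claw": 0.2},
  {"tx": -0.086,"ty": -0.087,"tz": 0,"ax": 0,"ay": 0,"az": 0,"claw": 0.2},
  {"tx": -0.105,"ty": -0.124,"tz": 0,"ax": 0,"ay": 0,"az": 0,"claw": 0.2},
  {"tx": -0.117,"ty": -0.163,"tz": 0,"ax": 0,"ay": 0,"az": 0,"claw": 0.2},
])

```text
clock: 17.3
ee_pos: [469.4, 65.0, 176.9]
ee_rot: [0.0, 0.984, 0.178, 0.001]
ft_force: [5.0, -1.1, 0.1]
finger_gap: 27.7
grasp_force: 8.0
```

```bash
python3 -c "
from m import *
look(); plan([2]*20)"
```

```text
t 17.30 blade 8.0 (60) F [ 5.  -1.1  0.1] ee [469.4  65.  176.9]
[(-0.007, -0.044), (-0.007, -0.088), (0.001, -0.132), (0.016, -0.174), (0.038, -0.213)]
[(0.028, -0.034), (0.061, -0.064), (0.099, -0.087), (0.14, -0.104), (0.183, -0.114)]
[(0.044, -0.003), (0.089, 0.002), (0.131, 0.014), (0.171, 0.033), (0.208, 0.059)]
[(0.032, 0.031), (0.058, 0.067), (0.078, 0.106), (0.09, 0.149), (0.096, 0.193)]
theta end 357.3579860060868
```

>>> jog_arm([
  {"tx": -0.007,"ty": -0.044,"tz": 0,"ax": 0,"ay": 0,"az": 0,"claw": 0.2},
  {"tx": -0.007,"ty": -0.088,"tz": 0,"ax": 0,"ay": 0,"az": 0,"claw": 0.2},
  {"tx": 0.001,"ty": -0.132,"tz": 0,"ax": 0,"ay": 0,"az": 0,"claw": 0.2},
  {"tx": 0.016,"ty": -0.174,"tz": 0,"ax": 0,"ay": 0,"az": 0,"claw": 0.2},
  {"tx": 0.038,"ty": -0.213,"tz": 0,"ax": 0,"ay": 0,"az": 0,"claw": 0.2},
])

```text
clock: 17.77
ee_pos: [481.4, 1.6, 176.8]
ee_rot: [-0.001, 0.984, 0.178, 0.0]
ft_force: [5.3, 3.5, 1.1]
finger_gap: 27.9
grasp_force: 8.0
```

>>> jog_arm([
  {"tx": 0.028,"ty": -0.034,"tz": 0,"ax": 0,"ay": 0,"az": 0,"claw": 0.2},
  {"tx": 0.061,"ty": -0.064,"tz": 0,"ax": 0,"ay": 0,"az": 0,"claw": 0.2},
  {"tx": 0.099,"ty": -0.087,"tz": 0,"ax": 0,"ay": 0,"az": 0,"claw": 0.2},
  {"tx": 0.14,"ty": -0.104,"tz": 0,"ax": 0,"ay": 0,"az": 0,"claw": 0.2},
  {"tx": 0.183,"ty": -0.114,"tz": 0,"ax": 0,"ay": 0,"az": 0,"claw": 0.2},
])

```text
clock: 18.18
ee_pos: [536.7, -32.4, 176.8]
ee_rot: [-0.001, 0.984, 0.178, -0.001]
ft_force: [0.7, 5.7, 5.4]
finger_gap: 27.4
grasp_force: 8.0
```

>>> jog_arm([
  {"tx": 0.044,"ty": -0.003,"tz": 0,"ax": 0,"ay": 0,"az": 0,"claw": 0.2},
  {"tx": 0.089,"ty": 0.002,"tz": 0,"ax": 0,"ay": 0,"az": 0,"claw": 0.2},
  {"tx": 0.131,"ty": 0.014,"tz": 0,"ax": 0,"ay": 0,"az": 0,"claw": 0.2},
  {"tx": 0.171,"ty": 0.033,"tz": 0,"ax": 0,"ay": 0,"az": 0,"claw": 0.2},
  {"tx": 0.208,"ty": 0.059,"tz": 0,"ax": 0,"ay": 0,"az": 0,"claw": 0.2},
])

```text
clock: 18.6
ee_pos: [598.8, -14.6, 176.8]
ee_rot: [-0.001, 0.984, 0.178, -0.001]
ft_force: [-3.1, 2.3, 7.5]
finger_gap: 28.2
grasp_force: 8.0
```

>>> jog_arm([
  {"tx": 0.032,"ty": 0.031,"tz": 0,"ax": 0,"ay": 0,"az": 0,"claw": 0.2},
  {"tx": 0.058,"ty": 0.067,"tz": 0,"ax": 0,"ay": 0,"az": 0,"claw": 0.2},
  {"tx": 0.078,"ty": 0.106,"tz": 0,"ax": 0,"ay": 0,"az": 0,"claw": 0.2},
  {"tx": 0.09,"ty": 0.149,"tz": 0,"ax": 0,"ay": 0,"az": 0,"claw": 0.2},
  {"tx": 0.096,"ty": 0.193,"tz": 0,"ax": 0,"ay": 0,"az": 0,"claw": 0.2},
])

```text
clock: 19.02
ee_pos: [627.6, 43.1, 176.8]
ee_rot: [0.0, 0.984, 0.178, -0.001]
ft_force: [-2.8, -0.6, 6.1]
finger_gap: 27.5
grasp_force: 8.0
```

```bash
python3 -c "
from m import *
look(); plan([2]*15)"
```

```text
t 19.02 blade 37.0 (59) F [-2.8 -0.6  6.1] ee [627.6  43.1 176.8]
[(-0.001, 0.044), (-0.01, 0.088), (-0.027, 0.129), (-0.049, 0.167), (-0.078, 0.201)]
[(-0.034, 0.029), (-0.072, 0.051), (-0.114, 0.067), (-0.157, 0.076), (-0.201, 0.077)]
[(-0.044, -0.006), (-0.087, -0.019), (-0.126, -0.039), (-0.162, -0.065), (-0.193, -0.097)]
theta end 140.59743478879045
```

>>> jog_arm([
  {"tx": -0.001,"ty": 0.044,"tz": 0,"ax": 0,"ay": 0,"az": 0,"claw": 0.2},
  {"tx": -0.01,"ty": 0.088,"tz": 0,"ax": 0,"ay": 0,"az": 0,"claw": 0.2},
  {"tx": -0.027,"ty": 0.129,"tz": 0,"ax": 0,"ay": 0,"az": 0,"claw": 0.2},
  {"tx": -0.049,"ty": 0.167,"tz": 0,"ax": 0,"ay": 0,"az": 0,"claw": 0.2},
  {"tx": -0.078,"ty": 0.201,"tz": 0,"ax": 0,"ay": 0,"az": 0,"claw": 0.2},
])

```text
clock: 19.48
ee_pos: [603.9, 104.0, 176.8]
ee_rot: [0.0, 0.984, 0.178, -0.0]
ft_force: [-1.1, 0.1, 5.1]
finger_gap: 27.9
grasp_force: 8.0
```

>>> jog_arm([
  {"tx": -0.034,"ty": 0.029,"tz": 0,"ax": 0,"ay": 0,"az": 0,"claw": 0.2},
  {"tx": -0.072,"ty": 0.051,"tz": 0,"ax": 0,"ay": 0,"az": 0,"claw": 0.2},
  {"tx": -0.114,"ty": 0.067,"tz": 0,"ax": 0,"ay": 0,"az": 0,"claw": 0.2},
  {"tx": -0.157,"ty": 0.076,"tz": 0,"ax": 0,"ay": 0,"az": 0,"claw": 0.2},
  {"tx": -0.201,"ty": 0.077,"tz": 0,"ax": 0,"ay": 0,"az": 0,"claw": 0.2},
])

```text
clock: 19.9
ee_pos: [542.8, 127.0, 176.8]
ee_rot: [0.0, 0.984, 0.178, -0.0]
ft_force: [-0.3, -2.7, 5.3]
finger_gap: 27.5
grasp_force: 8.0
```

>>> jog_arm([
  {"tx": -0.044,"ty": -0.006,"tz": 0,"ax": 0,"ay": 0,"az": 0,"claw": 0.2},
  {"tx": -0.087,"ty": -0.019,"tz": 0,"ax": 0,"ay": 0,"az": 0,"claw": 0.2},
  {"tx": -0.126,"ty": -0.039,"tz": 0,"ax": 0,"ay": 0,"az": 0,"claw": 0.2},
  {"tx": -0.162,"ty": -0.065,"tz": 0,"ax": 0,"ay": 0,"az": 0,"claw": 0.2},
  {"tx": -0.193,"ty": -0.097,"tz": 0,"ax": 0,"ay": 0,"az": 0,"claw": 0.2},
])

```text
clock: 20.32
ee_pos: [485.1, 97.3, 176.8]
ee_rot: [0.001, 0.984, 0.178, -0.0]
ft_force: [3.9, -1.6, 3.8]
finger_gap: 27.8
grasp_force: 8.0
```

```bash
python3 -c "
from m import *
look(); plan([2]*10)"
```

```text
t 20.32 blade 43.0 (63) F [ 3.9 -1.6  3.8] ee [485.1  97.3 176.8]
[(-0.025, -0.036), (-0.044, -0.076), (-0.056, -0.119), (-0.061, -0.163), (-0.058, -0.208)]
[(0.01, -0.043), (0.027, -0.084), (0.051, -0.121), (0.08, -0.155), (0.115, -0.182)]
theta end 236.0904006439264
```

>>> jog_arm([
  {"tx": -0.025,"ty": -0.036,"tz": 0,"ax": 0,"ay": 0,"az": 0,"claw": 0.2},
  {"tx": -0.044,"ty": -0.076,"tz": 0,"ax": 0,"ay": 0,"az": 0,"claw": 0.2},
  {"tx": -0.056,"ty": -0.119,"tz": 0,"ax": 0,"ay": 0,"az": 0,"claw": 0.2},
  {"tx": -0.061,"ty": -0.163,"tz": 0,"ax": 0,"ay": 0,"az": 0,"claw": 0.2},
  {"tx": -0.058,"ty": -0.208,"tz": 0,"ax": 0,"ay": 0,"az": 0,"claw": 0.2},
])

```text
clock: 20.78
ee_pos: [468.3, 35.1, 176.8]
ee_rot: [-0.0, 0.984, 0.178, 0.0]
ft_force: [4.2, 0.8, 2.1]
finger_gap: 27.5
grasp_force: 8.0
```

>>> jog_arm([
  {"tx": 0.01,"ty": -0.043,"tz": 0,"ax": 0,"ay": 0,"az": 0,"claw": 0.2},
  {"tx": 0.027,"ty": -0.084,"tz": 0,"ax": 0,"ay": 0,"az": 0,"claw": 0.2},
  {"tx": 0.051,"ty": -0.121,"tz": 0,"ax": 0,"ay": 0,"az": 0,"claw": 0.2},
  {"tx": 0.08,"ty": -0.155,"tz": 0,"ax": 0,"ay": 0,"az": 0,"claw": 0.2},
  {"tx": 0.115,"ty": -0.182,"tz": 0,"ax": 0,"ay": 0,"az": 0,"claw": 0.2},
])

```text
clock: 21.2
ee_pos: [503.6, -20.0, 176.8]
ee_rot: [-0.0, 0.984, 0.178, -0.0]
ft_force: [1.2, 3.7, 3.8]
finger_gap: 27.7
grasp_force: 8.0
```

```bash
python3 -c "
from m import *
look(); plan([1.8,1.7,1.6,1.6,1.6]+[1.5]*5)"
```

```text
t 21.20 blade 27.0 (67) F [1.2 3.7 3.8] ee [503.6 -20.  176.8]
[(0.035, -0.02), (0.07, -0.034), (0.105, -0.042), (0.14, -0.046), (0.175, -0.044)]
[(0.033, 0.005), (0.065, 0.014), (0.096, 0.028), (0.124, 0.045), (0.151, 0.065)]
theta end 311.5298436694843
```

>>> jog_arm([
  {"tx": 0.035,"ty": -0.02,"tz": 0,"ax": 0,"ay": 0,"az": 0,"claw": 0.2},
  {"tx": 0.07,"ty": -0.034,"tz": 0,"ax": 0,"ay": 0,"az": 0,"claw": 0.2},
  {"tx": 0.105,"ty": -0.042,"tz": 0,"ax": 0,"ay": 0,"az": 0,"claw": 0.2},
  {"tx": 0.14,"ty": -0.046,"tz": 0,"ax": 0,"ay": 0,"az": 0,"claw": 0.2},
  {"tx": 0.175,"ty": -0.044,"tz": 0,"ax": 0,"ay": 0,"az": 0,"claw": 0.2},
])

```text
clock: 21.67
ee_pos: [556.0, -32.6, 176.8]
ee_rot: [-0.0, 0.984, 0.178, -0.0]
ft_force: [-1.3, 1.7, 5.2]
finger_gap: 27.6
grasp_force: 8.0
```

>>> jog_arm([
  {"tx": 0.033,"ty": 0.005,"tz": 0,"ax": 0,"ay": 0,"az": 0,"claw": 0.2},
  {"tx": 0.065,"ty": 0.014,"tz": 0,"ax": 0,"ay": 0,"az": 0,"claw": 0.2},
  {"tx": 0.096,"ty": 0.028,"tz": 0,"ax": 0,"ay": 0,"az": 0,"claw": 0.2},
  {"tx": 0.124,"ty": 0.045,"tz": 0,"ax": 0,"ay": 0,"az": 0,"claw": 0.2},
  {"tx": 0.151,"ty": 0.065,"tz": 0,"ax": 0,"ay": 0,"az": 0,"claw": 0.2},
])

```text
clock: 22.08
ee_pos: [600.9, -12.6, 176.7]
ee_rot: [-0.0, 0.984, 0.178, -0.001]
ft_force: [-1.7, 1.8, 6.9]
finger_gap: 27.6
grasp_force: 8.0
```

```bash
python3 -c "
from m import *
look(); plan([1.5]*10)"
```

```text
t 22.08 blade 4.0 (59) F [-1.7  1.8  6.9] ee [600.9 -12.6 176.7]
[(0.023, 0.024), (0.044, 0.05), (0.06, 0.079), (0.074, 0.11), (0.083, 0.142)]
[(0.005, 0.032), (0.006, 0.066), (0.003, 0.099), (-0.004, 0.131), (-0.015, 0.163)]
theta end 23.149568060837282
```

>>> jog_arm([
  {"tx": 0.023,"ty": 0.024,"tz": 0,"ax": 0,"ay": 0,"az": 0,"claw": 0.2},
  {"tx": 0.044,"ty": 0.05,"tz": 0,"ax": 0,"ay": 0,"az": 0,"claw": 0.2},
  {"tx": 0.06,"ty": 0.079,"tz": 0,"ax": 0,"ay": 0,"az": 0,"claw": 0.2},
  {"tx": 0.074,"ty": 0.11,"tz": 0,"ax": 0,"ay": 0,"az": 0,"claw": 0.2},
  {"tx": 0.083,"ty": 0.142,"tz": 0,"ax": 0,"ay": 0,"az": 0,"claw": 0.2},
])

```text
clock: 22.55
ee_pos: [625.8, 29.8, 176.8]
ee_rot: [0.0, 0.984, 0.178, -0.001]
ft_force: [-2.0, -0.1, 6.9]
finger_gap: 27.7
grasp_force: 8.0
```

>>> jog_arm([
  {"tx": 0.005,"ty": 0.032,"tz": 0,"ax": 0,"ay": 0,"az": 0,"claw": 0.2},
  {"tx": 0.006,"ty": 0.066,"tz": 0,"ax": 0,"ay": 0,"az": 0,"claw": 0.2},
  {"tx": 0.003,"ty": 0.099,"tz": 0,"ax": 0,"ay": 0,"az": 0,"claw": 0.2},
  {"tx": -0.004,"ty": 0.131,"tz": 0,"ax": 0,"ay": 0,"az": 0,"claw": 0.2},
  {"tx": -0.015,"ty": 0.163,"tz": 0,"ax": 0,"ay": 0,"az": 0,"claw": 0.2},
])

```text
clock: 22.97
ee_pos: [621.1, 78.6, 176.8]
ee_rot: [0.0, 0.984, 0.178, -0.001]
ft_force: [-1.0, -0.9, 5.8]
finger_gap: 27.8
grasp_force: 8.0
```

```bash
python3 -c "
from m import *
look(); plan([1.3,1.2,1.1,1,.8])"
```

```text
t 22.97 blade 30.0 (59) F [-1.  -0.9  5.8] ee [621.1  78.6 176.8]
[(-0.013, 0.026), (-0.027, 0.048), (-0.042, 0.068), (-0.057, 0.084), (-0.07, 0.096)]
theta end 48.93266884172499
```

>>> jog_arm([
  {"tx": -0.013,"ty": 0.026,"tz": 0,"ax": 0,"ay": 0,"az": 0,"claw": 0.2},
  {"tx": -0.027,"ty": 0.048,"tz": 0,"ax": 0,"ay": 0,"az": 0,"claw": 0.2},
  {"tx": -0.042,"ty": 0.068,"tz": 0,"ax": 0,"ay": 0,"az": 0,"claw": 0.2},
  {"tx": -0.057,"ty": 0.084,"tz": 0,"ax": 0,"ay": 0,"az": 0,"claw": 0.2},
  {"tx": -0.07,"ty": 0.096,"tz": 0,"ax": 0,"ay": 0,"az": 0,"claw": 0.2},
])

```text
clock: 23.43
ee_pos: [600.0, 107.5, 176.8]
ee_rot: [0.0, 0.984, 0.178, -0.0]
ft_force: [-0.4, -0.4, 4.1]
finger_gap: 27.8
grasp_force: 8.0
```

>>> jog_arm([
  {"tx": 0,"ty": 0,"tz": 0,"ax": 0,"ay": 0,"az": 0,"claw": 0.2},
  {"tx": 0,"ty": 0,"tz": 0,"ax": 0,"ay": 0,"az": 0,"claw": 0.2},
  {"tx": 0,"ty": 0,"tz": 0,"ax": 0,"ay": 0,"az": 0,"claw": 0.2},
  {"tx": 0,"ty": 0,"tz": 0,"ax": 0,"ay": 0,"az": 0,"claw": 0.2},
  {"tx": 0,"ty": 0,"tz": 0,"ax": 0,"ay": 0,"az": 0,"claw": 0.2},
])

```text
clock: 23.85
ee_pos: [600.3, 107.2, 176.8]
ee_rot: [0.0, 0.984, 0.178, -0.0]
ft_force: [0.2, 0.0, 4.7]
finger_gap: 27.6
grasp_force: 8.0
```

```bash
python3 -c "
from m import *
from rig import viewer
look(); c=viewer.camera('top'); s=viewer.camera('scene'); pickle.dump((c,s),open('d.pkl','wb'))
a=cv2.resize(c['frame'][135:195,300:380],(533,400),interpolation=cv2.INTER_CUBIC)
b=cv2.resize(s['frame'][200:270,270:340],(600,600),interpolation=cv2.INTER_CUBIC)
t=np.zeros((600,200,3),np.uint8)
cv2.imwrite('pics/e.png',np.hstack([cv2.resize(c['frame'][140:200,305:345],(400,600),interpolation=cv2.INTER_CUBIC),cv2.resize(s['frame'][210:270,275:315],(400,600),interpolation=cv2.INTER_CUBIC)]))"
```

```text
t 23.85 blade 40.0 (58) F [0.2 0.  4.7] ee [600.3 107.2 176.8]
```

View pics/e.png

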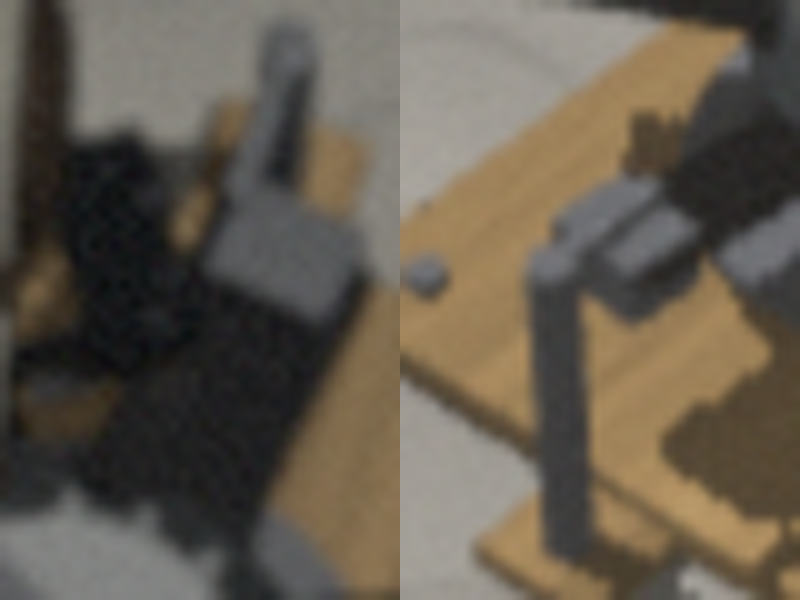

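Run:
```python
from m import *
c,s=pickle.load(open("d.pkl","rb"))
T=lambda x,y:(305+x/10-.45,140+y/10-.45)
S=lambda x,y:(275+(x-400)/10-.45,210+y/10-.45)
def pol(n,p):
    d=p-np.array(AX); print(n,p.round(1),np.hypot(*d).round(1),np.degrees(np.arctan2(d[1],d[0])).round(2))
for i in[(284,252),(232,190),(362,235),(322,322),(205,268)]: pol("clip top",onz(c,*T(*i),108))
for i in[(287,40),(245,190),(265,120)]: pol("ptr top",onz(c,*T(*i),136))
for i in[(653,248)]: pol("clip scene",onz(s,*S(*i),108))
for i in[(552,262),(650,185),(600,215)]: pol("ptr scene",onz(s,*S(*i),136))
for i in[(568,550)]: pol("post foot scene",onz(s,*S(*i),0))
for n,k in(("top",c),("scene",s)):
  for f in(0,):
    for nm,r,z in(("tip",155,136),("clip0",155,108),("post",205,136)):
      print(n,nm,np.round(proj(k,(AX[0]+r*np.cos(np.radians(YAW)),AX[1]+r*np.sin(np.radians(YAW)),z)),1))
```

```text
clip top [689.7 -10. ] 153.2 -21.83
clip top [708.    6.6] 165.5 -14.12
clip top [696.4 -32.9] 168.9 -28.22
clip top [668.7 -22.5] 139.7 -29.81
clip top [683.3  13.2] 139.9 -13.96
ptr top [746.2  -7.1] 206.0 -15.22
ptr top [699.4   2.6] 158.2 -16.3
ptr top [721.2  -2. ] 180.5 -15.76
clip scene [701.2   4.9] 159.4 -15.33
ptr scene [747.   -6.2] 206.5 -14.93
ptr scene [702.2   5.3] 160.2 -15.09
ptr scene [721.4  -2.6] 180.8 -15.93
post foot scene [740.8 -10.7] 201.8 -16.61
top tip [328.1 159.3]
top clip0 [328.  162.2]
top post [333.6 144. ]
scene tip [300.3 227. ]
scene clip0 [300.6 233.5]
scene post [289.5 235.2]
```

```bash
python3 -c "
from m import *
plan([1.6]*5)"
```

```text
[(-0.028, 0.022), (-0.059, 0.039), (-0.092, 0.052), (-0.127, 0.061), (-0.162, 0.065)]
theta end 87.12985518377945
```

>>> jog_arm([
  {"tx": -0.028,"ty": 0.022,"tz": 0,"ax": 0,"ay": 0,"az": 0,"claw": 0.2},
  {"tx": -0.059,"ty": 0.039,"tz": 0,"ax": 0,"ay": 0,"az": 0,"claw": 0.2},
  {"tx": -0.092,"ty": 0.052,"tz": 0,"ax": 0,"ay": 0,"az": 0,"claw": 0.2},
  {"tx": -0.127,"ty": 0.061,"tz": 0,"ax": 0,"ay": 0,"az": 0,"claw": 0.2},
  {"tx": -0.162,"ty": 0.065,"tz": 0,"ax": 0,"ay": 0,"az": 0,"claw": 0.2},
])

```text
clock: 24.42
ee_pos: [550.7, 127.0, 176.8]
ee_rot: [0.0, 0.984, 0.178, -0.0]
ft_force: [-0.7, -2.7, 5.4]
finger_gap: 27.5
grasp_force: 8.0
```

>>> jog_arm([
  {"tx": 0,"ty": 0,"tz": 0,"ax": 0,"ay": 0,"az": 0,"claw": 0.2},
  {"tx": 0,"ty": 0,"tz": 0,"ax": 0,"ay": 0,"az": 0,"claw": 0.2},
  {"tx": 0,"ty": 0,"tz": 0,"ax": 0,"ay": 0,"az": 0,"claw": 0.2},
  {"tx": 0,"ty": 0,"tz": 0,"ax": 0,"ay": 0,"az": 0,"claw": 0.2},
  {"tx": 0,"ty": 0,"tz": 0,"ax": 0,"ay": 0,"az": 0,"claw": 0.2},
])

```text
clock: 24.83
ee_pos: [551.5, 127.0, 176.8]
ee_rot: [0.0, 0.984, 0.178, -0.0]
ft_force: [-0.1, -0.3, 5.9]
finger_gap: 27.5
grasp_force: 8.0
```

```bash
python3 -c "
from m import *
from rig import viewer
look(); c=viewer.camera('top'); s=viewer.camera('scene'); pickle.dump((c,s),open('d2.pkl','wb'))
cv2.imwrite('pics/e2.png',np.hstack([cv2.resize(c['frame'][140:200,305:345],(400,600),interpolation=cv2.INTER_CUBIC),cv2.resize(s['frame'][210:270,275:315],(400,600),interpolation=cv2.INTER_CUBIC)]))"
```

```text
t 24.83 blade 45.0 (58) F [-0.1 -0.3  5.9] ee [551.5 127.  176.8]
```

View pics/e2.png

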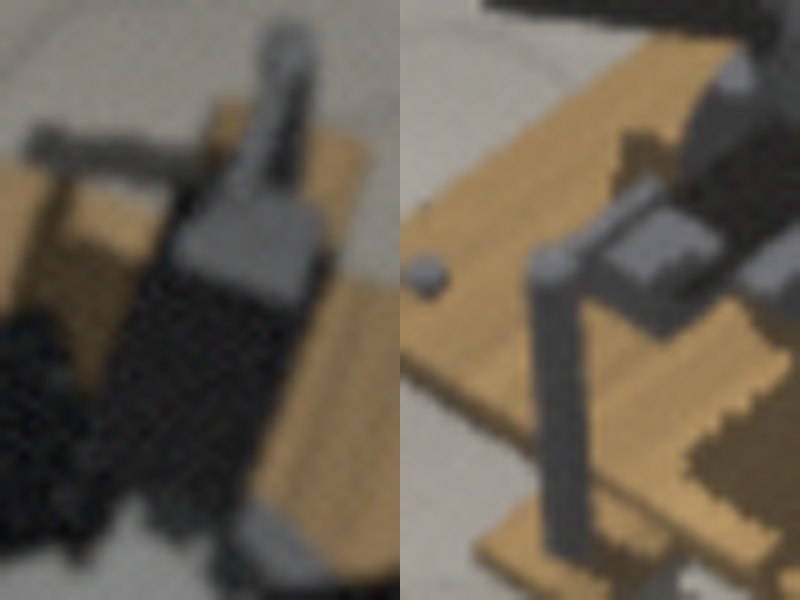

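Run:
```python
from m import *
c,s=pickle.load(open("d2.pkl","rb"))
T=lambda x,y:(305+x/10-.45,140+y/10-.45)
S=lambda x,y:(275+(x-400)/10-.45,210+y/10-.45)
def pol(n,p):
    d=p-np.array(AX); print(n,p.round(1),np.hypot(*d).round(1),np.degrees(np.arctan2(d[1],d[0])).round(2))
for i in[(175,245),(205,190),(297,305),(325,215)]: pol("top",onz(c,*T(*i),108))
for i in[(725,243),(665,300),(600,258)]: pol("scene",onz(s,*S(*i),108))
c0,s0=pickle.load(open("c.pkl","rb"))
# raw polar grey profile for clip edges, top view r=145..160
for k,n in((c,"top"),(s,"scene")):
  for r in(143,150):
    t,g=blade(k,AX,r,108,720); i=np.arange(-70,11); print(n,r,list(zip((i[::3]/2).tolist(),g[i[::3]].astype(int).tolist())))
```

```text
top [689.9  22.6] 144.4 -9.73
top [707.5  14.7] 163.2 -11.42
top [673.5 -14.7] 140.3 -26.1
top [701.9 -21.5] 168.9 -23.93
scene [689.5  24.9] 143.7 -8.83
scene [721.4  19.4] 176.1 -9.02
scene [712.5  -8.5] 174.1 -18.59
top 143 [(-35.0, 108), (-33.5, 103), (-32.0, 108), (-30.5, 110), (-29.0, 89), (-27.5, 53), (-26.0, 57), (-24.5, 78), (-23.0, 85), (-21.5, 86), (-20.0, 87), (-18.5, 86), (-17.0, 88), (-15.5, 87), (-14.0, 86), (-12.5, 88), (-11.0, 75), (-9.5, 51), (-8.0, 46), (-6.5, 91), (-5.0, 117), (-3.5, 117), (-2.0, 106), (-0.5, 93), (1.0, 81), (2.5, 73), (4.0, 60)]
top 150 [(-35.0, 109), (-33.5, 107), (-32.0, 104), (-30.5, 110), (-29.0, 97), (-27.5, 56), (-26.0, 48), (-24.5, 78), (-23.0, 91), (-21.5, 90), (-20.0, 91), (-18.5, 88), (-17.0, 89), (-15.5, 90), (-14.0, 89), (-12.5, 87), (-11.0, 75), (-9.5, 47), (-8.0, 59), (-6.5, 106), (-5.0, 123), (-3.5, 124), (-2.0, 123), (-0.5, 120), (1.0, 113), (2.5, 88), (4.0, 56)]
scene 143 [(-35.0, 131), (-33.5, 132), (-32.0, 132), (-30.5, 125), (-29.0, 93), (-27.5, 72), (-26.0, 81), (-24.5, 98), (-23.0, 104), (-21.5, 75), (-20.0, 72), (-18.5, 85), (-17.0, 91), (-15.5, 92), (-14.0, 99), (-12.5, 89), (-11.0, 83), (-9.5, 63), (-8.0, 44), (-6.5, 40), (-5.0, 56), (-3.5, 90), (-2.0, 108), (-0.5, 112), (1.0, 106), (2.5, 93), (4.0, 65)]
scene 150 [(-35.0, 132), (-33.5, 131), (-32.0, 130), (-30.5, 134), (-29.0, 132), (-27.5, 117), (-26.0, 87), (-24.5, 97), (-23.0, 101), (-21.5, 84), (-20.0, 81), (-18.5, 104), (-17.0, 110), (-15.5, 109), (-14.0, 110), (-12.5, 107), (-11.0, 100), (-9.5, 85), (-8.0, 58), (-6.5, 45), (-5.0, 63), (-3.5, 95), (-2.0, 111), (-0.5, 111), (1.0, 94), (2.5, 65), (4.0, 61)]
```

```bash
python3 -c "
from m import *
plan([1.55]*3+[0,0])"
```

```text
[(-0.034, -0.0), (-0.068, -0.005), (-0.101, -0.014), (-0.101, -0.014), (-0.101, -0.014)]
theta end 109.33196974509974
```

>>> jog_arm([
  {"tx": -0.034,"ty": 0,"tz": 0,"ax": 0,"ay": 0,"az": 0,"claw": 0.2},
  {"tx": -0.068,"ty": -0.005,"tz": 0,"ax": 0,"ay": 0,"az": 0,"claw": 0.2},
  {"tx": -0.101,"ty": -0.014,"tz": 0,"ax": 0,"ay": 0,"az": 0,"claw": 0.2},
  {"tx": -0.101,"ty": -0.014,"tz": 0,"ax": 0,"ay": 0,"az": 0,"claw": 0.2},
  {"tx": -0.101,"ty": -0.014,"tz": 0,"ax": 0,"ay": 0,"az": 0,"claw": 0.2},
])

```text
clock: 25.4
ee_pos: [520.9, 122.5, 176.8]
ee_rot: [0.0, 0.984, 0.178, -0.0]
ft_force: [0.2, 0.5, 4.6]
finger_gap: 27.6
grasp_force: 8.0
```

>>> jog_arm([
  {"tx": 0,"ty": 0,"tz": 0,"ax": 0,"ay": 0,"az": 0,"claw": 0.2},
  {"tx": 0,"ty": 0,"tz": 0,"ax": 0,"ay": 0,"az": 0,"claw": 0.2},
  {"tx": 0,"ty": 0,"tz": 0,"ax": 0,"ay": 0,"az": 0,"claw": 0.2},
  {"tx": 0,"ty": 0,"tz": 0,"ax": 0,"ay": 0,"az": 0,"claw": 0.2},
  {"tx": 0,"ty": 0,"tz": 0,"ax": 0,"ay": 0,"az": 0,"claw": 0.2},
])

```text
clock: 25.82
ee_pos: [521.4, 122.7, 176.8]
ee_rot: [-0.0, 0.984, 0.178, -0.0]
ft_force: [-0.0, -0.7, 4.7]
finger_gap: 27.6
grasp_force: 8.0
```

```bash
cat > edge.py <<'E'
from m import *
from rig import viewer
look()
for n in("top","scene"):
    k=viewer.camera(n)
    for r in(143,150):
        t,g=blade(k,AX,r,108,1440); w=g[np.arange(-120,0)]; a=np.arange(-120,0)/4
        b=w>70; e=[a[i] for i in range(1,120) if b[i]!=b[i-1]]; print(n,r,e)
E
python3 edge.py
```

```text
t 25.82 blade 46.0 (60) F [-0.  -0.7  4.7] ee [521.4 122.7 176.8]
top 143 [np.float64(-26.75), np.float64(-23.5), np.float64(-8.5), np.float64(-5.5)]
top 150 [np.float64(-26.25), np.float64(-23.25), np.float64(-8.75), np.float64(-6.0)]
scene 143 [np.float64(-20.75), np.float64(-20.25), np.float64(-8.0), np.float64(-2.75)]
scene 150 [np.float64(-7.0), np.float64(-3.25)]
```

>>> jog_arm([
  {"tx": 0,"ty": 0,"tz": 0,"ax": 0,"ay": 0,"az": 0,"claw": 0.4},
  {"tx": 0,"ty": 0,"tz": 0,"ax": 0,"ay": 0,"az": 0,"claw": 0.6},
  {"tx": 0,"ty": 0,"tz": 0,"ax": 0,"ay": 0,"az": 0,"claw": 0.6},
  {"tx": 0,"ty": 0,"tz": 0,"ax": 0,"ay": 0,"az": 0,"claw": 0.6},
  {"tx": 0,"ty": 0,"tz": 0,"ax": 0,"ay": 0,"az": 0,"claw": 0.6},
])

```text
clock: 26.38
ee_pos: [520.8, 122.7, 176.3]
ee_rot: [-0.0, 0.984, 0.178, -0.001]
ft_force: [-0.1, -0.5, 0.3]
finger_gap: 55.1
grasp_force: 0.0
```

>>> jog_arm([
  {"tx": 0,"ty": 0,"tz": 0.04,"ax": 0,"ay": 0,"az": 0,"claw": 0.6},
  {"tx": 0,"ty": 0,"tz": 0.12,"ax": 0,"ay": 0,"az": 0,"claw": 0.6},
  {"tx": 0,"ty": 0,"tz": 0.22,"ax": 0,"ay": 0,"az": 0,"claw": 0.6},
  {"tx": 0,"ty": 0,"tz": 0.3,"ax": 0,"ay": 0,"az": 0,"claw": 0.6},
  {"tx": 0,"ty": 0,"tz": 0.36,"ax": 0,"ay": 0,"az": 0,"claw": 0.6},
])

```text
clock: 26.8
ee_pos: [521.9, 122.7, 288.6]
ee_rot: [0.0, 0.984, 0.178, 0.002]
ft_force: [0.1, 0.3, -0.8]
finger_gap: 55.4
grasp_force: 0.0
```

>>> jog_arm([
  {"tx": -0.1,"ty": 0,"tz": 0.05,"ax": 0,"ay": 0,"az": 0,"claw": 0.6},
  {"tx": -0.2,"ty": 0,"tz": 0.05,"ax": 0,"ay": 0,"az": 0,"claw": 0.6},
  {"tx": -0.3,"ty": 0,"tz": 0.05,"ax": 0,"ay": 0,"az": 0,"claw": 0.6},
  {"tx": -0.3,"ty": 0,"tz": 0.05,"ax": 0,"ay": 0,"az": 0,"claw": 0.6},
  {"tx": -0.3,"ty": 0,"tz": 0.05,"ax": 0,"ay": 0,"az": 0,"claw": 0.6},
])

```text
clock: 27.22
ee_pos: [430.8, 122.8, 300.9]
ee_rot: [0.0, 0.984, 0.178, 0.001]
ft_force: [1.3, -0.2, -0.3]
finger_gap: 54.9
grasp_force: 0.0
```

```bash
python3 edge.py
```

```text
t 27.22 blade 47.0 (58) F [ 1.3 -0.2 -0.3] ee [430.8 122.8 300.9]
top 143 [np.float64(-26.75), np.float64(-23.25), np.float64(-8.5), np.float64(-5.75)]
top 150 [np.float64(-26.25), np.float64(-23.0), np.float64(-8.75), np.float64(-6.0)]
scene 143 [np.float64(-8.0), np.float64(-2.75)]
scene 150 [np.float64(-7.0), np.float64(-3.25)]
```

Fan at rest, clip under the pointer within about half a degree, crank released.

```bash
python3 -c "
from rig import ticket
print(ticket.job_done())"
```

```text
the job is handed in; nothing more can be done
None
```

I handed the job in at about 27 s. From the camera images, the fan ran at 11.4 to 12.9 turns a minute for about 8 s, then stopped with its clip under the pointer to within about 0.5°, and the crank is released with the arm clear; the system returned no verdict.

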